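Drive a gib-head key tight in a cargo-trike drive hub

ROBOT

A 7-joint arm with a two-finger parallel gripper is mounted at the origin on the work surface. World frame = base frame: x ahead of the robot, y to its left, z up, the work surface at z = 0. Lengths are in mm, angles in rad, forces in N, time in s.
With the tool pointing down it reaches from about 400 to 875 mm from the base axis. Payload 4.4 kg.
Tool frame: the origin (TCP) lies at the very end of the fingers, on their centre line; the grasp point (between the pads) lies 19 mm behind it; z points along the fingers, y is the direction in which the jaws open and shut (so a half turn about z gives the same grasp; the last joint's range is limited). The gripper opens to 85 mm and grips with 20 to 120 N. Pads are 22 mm wide; open, the fingers measure 114 mm over their backs; the gripper's body (76 mm by 85 mm) begins 54 mm behind the grasp point. The pads swing forward as they close: fully open they stand 13 mm farther back than shut.
Start: joints at [1.161, 0.628, 0.038, 1.517, -0.027, 0.996, -0.02], TCP at [219.122, -611.967, 231.313] pointing down, gripper open.
Joint ranges: [-3.06, 3.06], [-0.37, 2.12], [-1.25, 1.32], [0.18, 2.47], [-1.1, 4.24], [0.23, 1.98], [-2.94, 2.94]. Speed limits (rad/s): [2.57, 2.57, 3.14, 3.14, 3.14, 3.14, 3.14].

INTERFACE

Orientations are given as [roll, pitch, yaw] about the fixed x, y, z axes, in that order (R = Rz(yaw) Ry(pitch) Rx(roll)).
In Python, from cell import read_state, get_image, calibration, finish_job gives the robot as it stands. The module is installed in compiled form; this text tells all that it offers.
- The arm moves only by the tool apply_moves, never from a script. Its argument "increments" is a list of rows, each an object of numbers: "tx", "ty", "tz": the shift along the world's x, y, z in m; "rx", "ry", "rz": the turn, a rotation vector about the world's x, y, z in units of 5 degrees (1.0 is 5 degrees); "claw": the finger opening in m, from 0 to 0.0854. In form: [{"tx": .., "ty": .., "tz": .., "rx": .., "ry": .., "rz": .., "claw": ..}, ...]. A call has 1 to 12 rows; each row is the pose to reach, as a shift and turn from the pose commanded when the call began; what a row does not reach only later rows make up. A row lasts 1/10 s, in which the tool goes at most 50 mm and 8.59 degrees, less where a joint would pass 70% of its speed; a pose out of reach is approached as far as the arm can. A call with a gripper value outside its range is refused whole. The fingers move at their own pace and stop on an object; the grip force is fixed at half the most. Time passes only in rows, so rows that repeat a pose let the fingers close. It gives the time, the measured TCP pose, the force and the opening at its end, in the units of the state.
- read_state(): the state, without advancing time (a new reading comes with each control period).
- get_image(name): name is "side" or "top" or "wrist"; returns the picture (384x512x3 uint8, red, green, blue); there is no depth.
- calibration(name): a dict with "camera_matrix" (3x3 intrinsics, pixels), "distortion" ([k1, k2, p1, p2, k3] as OpenCV has them; the pictures are not rectified), "origin" and "attitude" of the camera in the world. Camera axes: x right, y up, looking along -z (the intrinsics and any distortion apply to the point x, -y, -z); pixel columns grow to the right and rows downward; lengths in mm; the calibration is good to about 2 mm. A picture is of the moment at which its call begins: read the wrist's pose just before it. calibration takes no time and is no camera call; for the wrist camera it gives the pose at the moment of the call.
- finish_job(): hands the job in, once; it reports no verdict.
The state is a dict: "clock": time; "qpos": joint angles; "qd": joint speeds; "tau": joint torques, N m; "eef_pos": TCP position; "tool_rot": TCP orientation; "force": force on the tool from outside, world axes, zero at the start; "torque": the same for the moment, N m; "width": finger opening in mm.
Only numpy, scipy, OpenCV 4.12 (cv2) and the standard library are available. Lean on these libraries where they do the work, as an engineer would, in place of code of your own. Each camera call takes 0.05 s, during which the arm holds its last target. There are 200 camera calls.

TASK

The chainwheel hub is not yet keyed to the cargo-trike axle standing in the vice. Take the bright gib-head key from the wooden block, lower it by hand into the keyway between hub and axle, flat face to the axle, until it just bears, and let go of it, then tap it down on the head with the brass bar, with firm blows of some 20 N but never more than 25 N, until it sits tight and gives no further. Put the bar back in its hole in the block and leave everything else where it is.

Things in the scene. Friction and masses are not known exactly. Their poses are not given: they have to be found in the camera images.
- vice: Blue bench vice, fixed; jaw tops 108 mm above the bench. It clamps a bright 36 mm axle upright, whose end stands 3 mm above the hub's top. Origin: on the bench below the axle. The axle stands up to 0.5 mm off the bore's centre along the hub's x, too little to measure, so how deep the key goes varies by 12 mm and must be felt.
- hub: Cast grey hub with a dark 36-tooth chainwheel (150 mm across, 7 to 11 mm above its underside) on the axle. Boss 64 mm across, 62 mm high. Origin: bore's axis, underside, 117 mm above the bench; z up, +x to the side of the keyway. Oiled steel, friction 0.12 to 0.17; it gives across the axle at 150 N/mm as the key wedges it. Tight: the key, let go, still presses on it sideways with over 26 N.
- keyway (a point): Middle of the keyway's inner edge, at the hub's top (179 mm above the bench; hub x 11, y 0, z 62 mm; axes as the hub's). Slot 14 mm wide along y, open at the top, 62 mm deep, right through. Inner face (axle) upright; outer face (hub) slopes 1:12: gap along x 15 mm at the top, 9.8 mm at the bottom, all +-0.5 mm. The key first bears with its tip 38 to 50 mm down, and is tight a few mm deeper.
- key: Bright steel gib-head taper key, 0.14 kg, upright in one of the block's pockets. Origin: at the tip (low end), on its flat face, mid width; z up to the head; +x from the flat to the tapered face, which goes outwards to the hub. Width 12 mm (y) throughout. Blade 76 mm long, 11.3 mm thick at the tip, 17.7 under the head; lowest 6 mm chamfered, 2.5 mm per narrow side. Head: x 0 to 24, z 76 to 90 mm.
- key_head (a point): Centre of the top of the key's head, where the bar bears: 12 mm along x and 90 mm along z from the key's origin. A downward tap or push of 19 to 24 N here wedges the key tight; it stays wedged when the bar is lifted.
- bar: Round brass tapping bar, 25 mm diameter, 110 mm long, 0.45 kg, standing upright in its round hole in the block, 72 mm of it above the block. Origin: centre of its lower end; z up along the bar.
- block: Oak tool block, 200 x 64 x 50 mm, fixed on the bench. Origin: centre of its underside, x along its length. In a row along x: a key pocket (18 x 15 mm) at -65 mm, another at 0, and the bar's round hole, 31 mm wide, at +65 mm; all 38 mm deep, bottoms 12 mm above the bench. The keys stand with their x along the block's x, the bright key's origin 7 mm to the -x side of its pocket's middle.
- bar_hole (a point): Centre of the bottom of the bar's hole, 12 mm above the bench: the bar's origin when it is put back. The mouth is 38 mm higher.
- old_key: Bystander, leave alone: black worn-out plain key without a head, 68 mm long, in the other pocket.
- spanner: Bystander, leave alone: ring-and-open spanner. Origin: centre of its underside.
- driver: Bystander, leave alone: blue-handled screwdriver. Origin: centre of its underside.
- mallet: Bystander, leave alone: soft-faced mallet. Origin: centre of its underside.
- spray: Bystander, leave alone: spray can. Origin: centre of its underside.
- grease: Bystander, leave alone: grease jar. Origin: centre of its underside.
- cog: Bystander, leave alone: small sprocket. Origin: centre of its underside.
- bearing: Bystander, leave alone: ring bearing. Origin: centre of its underside.
There are look-alikes about, which are no part of the job. Several things have the shape of the bar; the one meant has the colours described above.

How it is judged:
By the outcome, as a careful person would: the job done as asked, in the order asked, and still so for the second after the job is handed in, with the robot touching nothing.
It also fails if it takes over 72 s, if anything falls off the work surface, if the arm or the gripper's body presses on something with over 40 N, if the wrist force passes 120 N, or if a joint passes its speed limit or range.

## Working session

There is one attempt and no reset: what is moved stays moved. The work goes in short steps, Python scripts to look and compute and a tool call to move; the robot and the scene stay as the last step left them, time stands still between calls to the robot, and variables do not carry over. Pictures are saved under pics/ and viewed, about 8 in all and at most 12, crops included, and the job is handed in when it is done.

Besides the shell and the picture viewer there is one more tool, called after "Emit:" as a command line: name --argument value ..., lists and objects as JSON in quotes. apply_moves: Moves the arm, as the interface text tells. Its arguments: {"type":"object","properties":{"increments":{"type":"array"}},"required":["increments"]}

```bash
mkdir -p pics; cat > h.py <<'E'
import numpy as np,cv2
from cell import read_state,get_image,calibration,finish_job
def R_(a):
    a=np.array(a,float)
    if a.shape==(3,3): return a
    from scipy.spatial.transform import Rotation as R
    if a.size==3: return R.from_euler('xyz',a).as_matrix()
    raise Exception(a)
def ray(c,uv):
    K=np.array(c['camera_matrix'],float);d=np.array(c['distortion'],float)
    p=cv2.undistortPoints(np.array(uv,float).reshape(-1,1,2),K,d).reshape(-1,2)
    v=np.c_[p[:,0],-p[:,1],-np.ones(len(p))]@R_(c['attitude']).T
    return np.array(c['origin'],float),v
def onz(c,uv,z):
    o,v=ray(c,uv); return o+v*((z-o[2])/v[:,2])[:,None]
def proj(c,P):
    K=np.array(c['camera_matrix'],float);d=np.array(c['distortion'],float)
    q=(np.array(P,float).reshape(-1,3)-np.array(c['origin']))@R_(c['attitude'])
    q=q*[1,-1,-1]
    return cv2.projectPoints(q,np.zeros(3),np.zeros(3),K,d)[0].reshape(-1,2)
def tri(c1,u1,c2,u2):
    o1,v1=ray(c1,u1);o2,v2=ray(c2,u2);v1=v1[0]/np.linalg.norm(v1);v2=v2[0]/np.linalg.norm(v2)
    s=np.linalg.lstsq(np.c_[v1,-v2],o2-o1,rcond=None)[0]
    a=o1+s[0]*v1;b=o2+s[1]*v2
    return (a+b)/2,np.linalg.norm(a-b)
def save(im,n): cv2.imwrite(n,im[:,:,::-1])
E
python3 - <<'E'
from h import *
print(read_state())
for n in('top','side','wrist'):
    print(n,calibration(n)); im=get_image(n); save(im,f'pics/{n}0.png')
E
```

```text
{'clock': 0.0, 'qpos': array([ 1.16124396,  0.62933185,  0.03843448,  1.51838272, -0.02695424,
        0.99628698, -0.01998339]), 'qd': array([ 1.62435529e-03,  8.82576238e-05, -1.31529711e-03,  1.19972619e-03,
        1.76576555e-03, -2.00331846e-04,  1.58072511e-03]), 'tau': array([ 3.80675292e-04, -5.63395035e+01,  1.22618169e+00, -1.93442702e+01,
        1.09597453e-02,  1.06152578e-02,  6.23443697e-06]), 'eef_pos': array([ 218.87136447, -611.37501763,  230.39350572]), 'tool_rot': array([-3.13970238e+00,  5.84315275e-05,  3.43799641e-01]), 'force': array([-1.54321309, -0.14495538,  0.35712073]), 'torque': array([ 0.01112502, -0.02458004,  0.02433117]), 'width': 85.2556310328987}
top {'camera_matrix': array([[357.43471645,   0.        , 249.52099207],
       [  0.        , 357.43471645, 191.1905821 ],
       [  0.        ,   0.        ,   1.        ]]), 'distortion': array([-0.10018951,  0.        ,  0.        ,  0.        ,  0.        ]), 'origin': array([ 439.12552139,  -48.96996478, 1376.70641437]), 'attitude': array([ 0.06061737,  0.00947404, -1.55082079])}
side {'camera_matrix': array([[386.1160019 ,   0.        , 256.33855045],
       [  0.        , 386.1160019 , 187.56763009],
       [  0.        ,   0.        ,   1.        ]]), 'distortion': array([-0.01337943,  0.        ,  0.        ,  0.        ,  0.        ]), 'origin': array([-1.36058847e-01,  5.62727688e+02,  9.73102963e+02]), 'attitude': array([ 0.74554654,  0.01749982, -2.43918484])}
wrist {'camera_matrix': array([[269.18894076,   0.        , 255.1969165 ],
       [  0.        , 269.18894076, 195.96428985],
       [  0.        ,   0.        ,   1.        ]]), 'distortion': array([-0.02165392,  0.        ,  0.        ,  0.        ,  0.        ]), 'origin': array([ 283.73725077, -588.79767438,  373.13599308]), 'attitude': array([-0.2690485 ,  0.0019333 , -1.22788052])}
```

View pics/top0.png

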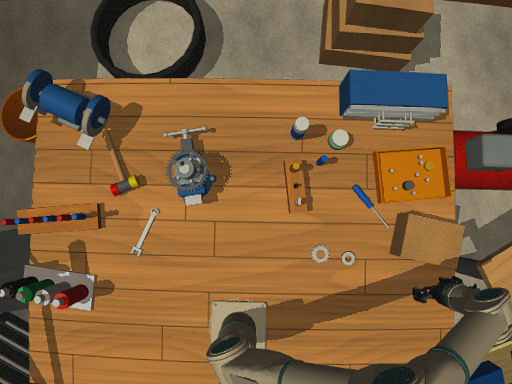

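View pics/side0.png

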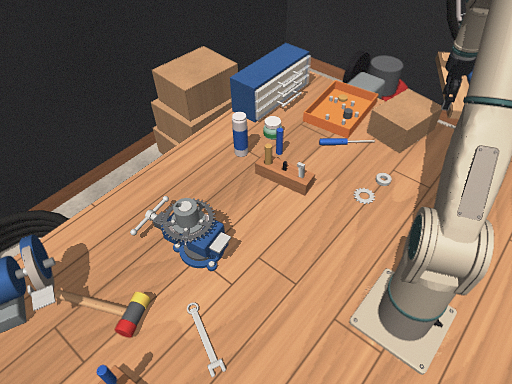

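The top view shows the vice and hub at about (189,171). The block is at (297,187), with the brass bar at (296,166), the black old key at (297,184) and the bright key at (299,202). In the side view the brass bar is at (268,155), the old key at (285,166) and the bright key at (300,170). Look-alikes for the bar: a blue bar at (322,160) in the top view, which is also the one at (280,140) in the side view, and a blue bar at (105,373) in the side view.

```bash
python3 - <<'E'
from h import *
ct=calibration('top');cs=calibration('side')
print('bar',onz(ct,[296,166],122),tri(ct,[296,166],cs,[268,148]))
print('key',onz(ct,[299,201],102),tri(ct,[299,201],cs,[300,164]))
print('hub',onz(ct,[186,170],182),tri(ct,[186,170],cs,[186,202]))
t=cv2.imread('pics/top0.png');s=cv2.imread('pics/side0.png')
a=cv2.resize(t[130:230,150:340],None,fx=4,fy=4,interpolation=2)
b=cv2.resize(s[130:270,130:330],None,fx=3.8,fy=2*0+3.8,interpolation=2)
cv2.imwrite('pics/a.png',a)
print(onz(ct,[[290,162],[302,160],[291,213],[309,211]],50))
w=get_image('wrist');save(w,'pics/w.png')
E
```

```text
bar [[ 607.4211083  -198.08306823  122.        ]] (array([ 610.20740897, -198.25505425,  111.72606435]), np.float64(3.5097302363576297))
key [[ 484.59067223 -212.64082763  102.        ]] (array([ 486.4157324 , -211.20593933,  103.02351499]), np.float64(4.540680997328023))
hub [[578.94476714 179.80706897 182.        ]] (array([580.50314639, 180.12840352, 196.72322438]), np.float64(8.87864897018217))
[[ 631.68884656 -184.00335261   50.        ]
 [ 640.17462947 -228.92964193   50.        ]
 [ 441.377945   -190.16701538   50.        ]
 [ 450.01401097 -257.014657     50.        ]]
```

View pics/a.png

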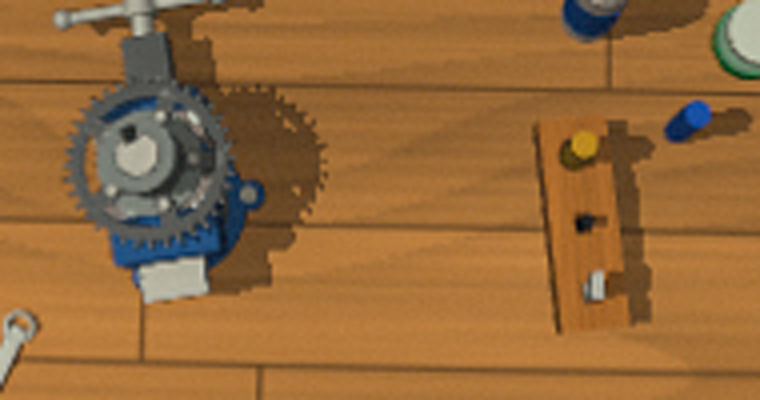

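The crop shows the keyway as the dark slot at crop (128,131), on the far-left side of the axle. The bright key with its silver head is at the near end of the block at crop (595,286), and the brass bar with its yellow top is at the far end at crop (584,146). The blue cylinder at (690,120) is a look-alike. I'll move above the block for a closer look.

Emit:
apply_moves --increments '[{"tx":0.32,"ty":0.407,"tz":-0.01,"rz":-2.57},{"tx":0.32,"ty":0.407,"tz":-0.01,"rz":-2.57},{"tx":0.32,"ty":0.407,"tz":-0.01,"rz":-2.57},{"tx":0.32,"ty":0.407,"tz":-0.01,"rz":-2.57},{"tx":0.32,"ty":0.407,"tz":-0.01,"rz":-2.57},{"tx":0.32,"ty":0.407,"tz":-0.01,"rz":-2.57},{"tx":0.32,"ty":0.407,"tz":-0.01,"rz":-2.57},{"tx":0.32,"ty":0.407,"tz":-0.01,"rz":-2.57},{"tx":0.32,"ty":0.407,"tz":-0.01,"rz":-2.57},{"tx":0.32,"ty":0.407,"tz":-0.01,"rz":-2.57},{"tx":0.32,"ty":0.407,"tz":-0.01,"rz":-2.57},{"tx":0.32,"ty":0.407,"tz":-0.01,"rz":-2.57}]'

```text
$.increments[0]: bad value
```

Emit:
apply_moves --increments '[{"tz":0},{"tz":0},{"tz":0}]'

```text
$.increments[0]: bad value
```

```bash
python3 - <<'E'
from h import *
import pickle
s=read_state();print(s['clock'],s['eef_pos'],s['tool_rot'],s['force'])
c=calibration('wrist');print(c['origin'],c['attitude']);im=get_image('wrist');save(im,'pics/w1.png')
pickle.dump(c,open('w1.pkl','wb'))
E
```

```text
0.2 [ 218.99963952 -611.58712788  230.71445647] [-3.14036315e+00 -9.80144043e-06  3.43769286e-01] [0.05355743 0.08300019 0.2410914 ]
[ 283.77256553 -588.90804961  373.39215517] [-0.2690336   0.00138393 -1.22788869]
```

View pics/w1.png

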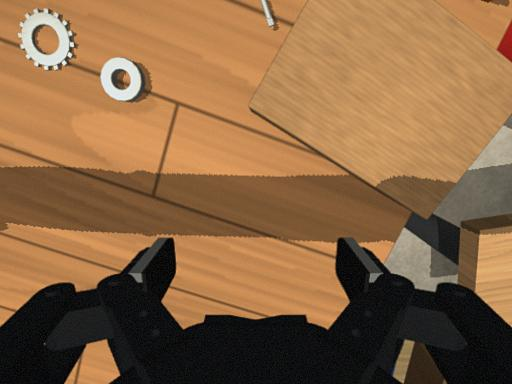

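The move was refused because every field is needed. This view, still from the start pose, shows the fingertips at about row 240.

Emit:
apply_moves --increments '[{"tx":0.26,"ty":0.407,"tz":-0.01,"rx":0,"ry":0,"rz":-2.57,"claw":0.085},{"tx":0.26,"ty":0.407,"tz":-0.01,"rx":0,"ry":0,"rz":-2.57,"claw":0.085},{"tx":0.26,"ty":0.407,"tz":-0.01,"rx":0,"ry":0,"rz":-2.57,"claw":0.085},{"tx":0.26,"ty":0.407,"tz":-0.01,"rx":0,"ry":0,"rz":-2.57,"claw":0.085},{"tx":0.26,"ty":0.407,"tz":-0.01,"rx":0,"ry":0,"rz":-2.57,"claw":0.085},{"tx":0.26,"ty":0.407,"tz":-0.01,"rx":0,"ry":0,"rz":-2.57,"claw":0.085},{"tx":0.26,"ty":0.407,"tz":-0.01,"rx":0,"ry":0,"rz":-2.57,"claw":0.085},{"tx":0.26,"ty":0.407,"tz":-0.01,"rx":0,"ry":0,"rz":-2.57,"claw":0.085},{"tx":0.26,"ty":0.407,"tz":-0.01,"rx":0,"ry":0,"rz":-2.57,"claw":0.085},{"tx":0.26,"ty":0.407,"tz":-0.01,"rx":0,"ry":0,"rz":-2.57,"claw":0.085},{"tx":0.26,"ty":0.407,"tz":-0.01,"rx":0,"ry":0,"rz":-2.57,"claw":0.085},{"tx":0.26,"ty":0.407,"tz":-0.01,"rx":0,"ry":0,"rz":-2.57,"claw":0.085}]'

```text
clock: 1.45
eef_pos: [479.2, -204.5, 221.2]
tool_rot: [3.141, 0.0, 0.122]
force: [0.3, -0.9, 0.1]
width: 85.0
```

```bash
python3 - <<'E'
from h import *
import pickle
s=read_state();print(s['clock'],s['eef_pos'],s['tool_rot'],s['force'])
c=calibration('wrist');print(c['origin'],c['attitude']);im=get_image('wrist');save(im,'pics/w1.png')
pickle.dump(c,open('w1.pkl','wb'))
s=read_state();print(s['clock'],s['eef_pos'],s['tool_rot'],abs(s['qd']).max())
E
```

```text
1.45 [ 479.24862202 -204.49768721  221.23338302] [3.14135334e+00 3.71127973e-04 1.21524777e-01] [ 0.33951627 -0.93186468  0.07083399]
[ 547.45774679 -196.05360659  363.86383335] [-2.69441418e-01 -1.59998009e-04 -1.45012206e+00]
1.5 [ 478.58561738 -205.74358482  221.29446388] [3.14092765e+00 6.80945006e-04 1.18961762e-01] 0.02572736345509315
```

View pics/w1.png

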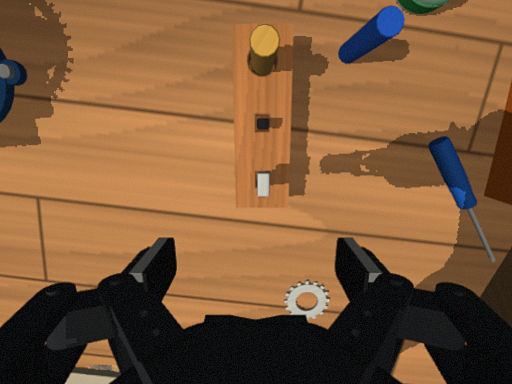

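The wrist view shows the bright key head at about (264,184), the old key at (262,123), the brass bar's top at (265,38) and the block's outline from (235,24) to (290,208). The choice is confirmed: silver head means the bright key, brass means the bar, and the blue cylinder at (370,35) is not the bar.

```bash
python3 - <<'E'
from h import *
import pickle
c=pickle.load(open('w1.pkl','rb'))
im=cv2.imread('pics/w1.png');hsv=cv2.cvtColor(im,cv2.COLOR_BGR2HSV)
m=((hsv[:,:,1]<60)).astype(np.uint8);m[:, :240]=0;m[:,290:]=0;m[:160]=0;m[210:]=0
print(hsv[164:202,256:274,2]*m[164:202,256:274])
def blob(m):
    cs,_=cv2.findContours(m,cv2.RETR_EXTERNAL,cv2.CHAIN_APPROX_NONE);return max(cs,key=cv2.contourArea)
k=((m>0)&(hsv[:,:,2]>150)).astype(np.uint8);k=blob(k);r=cv2.minAreaRect(k);print('key',r,onz(c,cv2.boxPoints(r),102),onz(c,r[0],102))
b=((hsv[:,:,0]>15)&(hsv[:,:,0]<30)&(hsv[:,:,1]>120)&(hsv[:,:,2]>150)).astype(np.uint8);b[:, :245]=0;b[:,285:]=0;b[80:]=0
b=blob(b);e=cv2.fitEllipse(b);print('bar',e,onz(c,e[0],122), cv2.boundingRect(b))
print('blk',onz(c,[[235,24],[292,24],[290,208.5],[236,208.5]],50))
save
cv2.imwrite('pics/z.png',cv2.resize(np.vstack([im[10:90,220:310],im[100:215,220:310]]),None,fx=3,fy=3,interpolation=2))
for s,z in((.5,50),):
  g=cv2.cvtColor(im,cv2.COLOR_BGR2GRAY)
  print(hsv[150,225:300,2])
E
```

```text
[[  0   0   0   0   0   0   0   0   0   0   0   0   0   0   0   0   0   0]
 [  0   0   0   0   0   0   0   0   0   0   0   0   0   0   0   0   0   0]
 [  0   0   0   0   0   0   0   0   0   0   0   0   0   0   0   0   0   0]
 [  0   0   0   0   0   0   0   0   0   0   0   0   0   0   0   0   0   0]
 [  0   0   0   0   0   0   0   0   0   0   0   0   0   0   0   0   0   0]
 [  0   0   0   0   0   0   0   0   0   0   0   0   0   0   0   0   0   0]
 [  0   0   0   0   0   0   0   0   0   0   0   0   0   0   0   0   0   0]
 [  0   0   0   0   0   0   0   0   0   0   0   0   0   0   0   0   0   0]
 [  0   0  73  60  57  60  59  62  61  56  56  60  57   0   0   0   0   0]
 [  0 124 132 130 130 127 124 123 125 125 124 122 111   0   0   0   0   0]
 [  0 144 186 195 189 188 184 186 186 188 183 180 156   0   0   0   0   0]
 [  0 143 207 210 206 204 201 204 202 204 201 195 172 109   0   0   0   0]
 [  0 132 206 209 207 202 201 201 201 203 197 192 172 109   0   0   0   0]
 [  0 135 204 207 206 200 201 200 202 200 200 194 171 109   0   0   0   0]
 [  0 135 204 210 204 201 200 199 202 202 193 191 
[... 1980 characters left out ...]
82003643 -210.66978259  102.        ]]
bar ((264.0394287109375, 39.91276931762695), (27.799299240112305, 30.57910919189453), 0.23092974722385406) [[ 611.9802543  -195.47133001  122.        ]] (250, 25, 29, 31)
blk [[ 642.42144306 -163.50644223   50.        ]
 [ 649.58226186 -222.14716294   50.        ]
 [ 450.72591231 -250.81177936   50.        ]
 [ 442.76513636 -185.10059244   50.        ]]
[202 202 200 205 202 204 202 204 205 199 190 195 199 203 201 189 186 192
 184 186 188 192 194 196 197 194 187 184 183 176 177 184 185 183 188 191
 189 179 173 175 178 181 183 187 186 186 185 180 174 178 182 185 193 194
 201 201 198 192 182 180 180 186 190 198 184 138 118 116 116 119 118 119
 115 115 116]
```

Everything agrees. The key-to-bar distance is 125.1 mm (expected 125) and the block's yaw is 0.122. Now I'll grasp the key across its width.

Emit:
apply_moves --increments '[{"tx":0.0087,"ty":-0.0057,"tz":-0.03,"rx":0,"ry":0,"rz":0.03,"claw":0.06},{"tx":0.0087,"ty":-0.0057,"tz":-0.06,"rx":0,"ry":0,"rz":0.03,"claw":0.06},{"tx":0.0087,"ty":-0.0057,"tz":-0.09,"rx":0,"ry":0,"rz":0.03,"claw":0.06},{"tx":0.0087,"ty":-0.0057,"tz":-0.12,"rx":0,"ry":0,"rz":0.03,"claw":0.06},{"tx":0.0087,"ty":-0.0057,"tz":-0.146,"rx":0,"ry":0,"rz":0.03,"claw":0.06},{"tx":0.0087,"ty":-0.0057,"tz":-0.146,"rx":0,"ry":0,"rz":0.03,"claw":0.06},{"tx":0.0087,"ty":-0.0057,"tz":-0.146,"rx":0,"ry":0,"rz":0.03,"claw":0.06}]'

```text
clock: 2.2
eef_pos: [487.1, -212.2, 75.5]
tool_rot: [3.141, 0.001, 0.12]
force: [0.3, 0.5, 1.0]
width: 59.9
```

Emit:
apply_moves --increments '[{"tx":0,"ty":0,"tz":0,"rx":0,"ry":0,"rz":0,"claw":0.03},{"tx":0,"ty":0,"tz":0,"rx":0,"ry":0,"rz":0,"claw":0.005},{"tx":0,"ty":0,"tz":0,"rx":0,"ry":0,"rz":0,"claw":0.005},{"tx":0,"ty":0,"tz":0,"rx":0,"ry":0,"rz":0,"claw":0.005},{"tx":0,"ty":0,"tz":0,"rx":0,"ry":0,"rz":0,"claw":0.005},{"tx":0,"ty":0,"tz":0,"rx":0,"ry":0,"rz":0,"claw":0.005}]'

```text
clock: 2.8
eef_pos: [488.6, -211.0, 76.4]
tool_rot: [3.141, -0.002, 0.122]
force: [-1.3, -0.1, 7.1]
width: 11.0
```

Emit:
apply_moves --increments '[{"tx":0,"ty":0,"tz":0.01,"rx":0,"ry":0,"rz":0,"claw":0.005},{"tx":0,"ty":0,"tz":0.025,"rx":0,"ry":0,"rz":0,"claw":0.005},{"tx":0,"ty":0,"tz":0.06,"rx":0,"ry":0,"rz":0,"claw":0.005},{"tx":0,"ty":0,"tz":0.1,"rx":0,"ry":0,"rz":0,"claw":0.005},{"tx":0,"ty":0,"tz":0.14,"rx":0,"ry":0,"rz":0,"claw":0.005},{"tx":0,"ty":0,"tz":0.14,"rx":0,"ry":0,"rz":0,"claw":0.005}]'

```text
clock: 3.4
eef_pos: [491.0, -212.0, 220.9]
tool_rot: [3.137, -0.01, 0.122]
force: [1.6, -0.2, -0.9]
width: 11.2
```

Emit:
apply_moves --increments '[{"tx":0.03,"ty":0.04,"tz":0.075,"rx":0,"ry":0,"rz":0.6,"claw":0.005},{"tx":0.032,"ty":0.08,"tz":0.075,"rx":0,"ry":0,"rz":1.2,"claw":0.005},{"tx":0.032,"ty":0.12,"tz":0.075,"rx":0,"ry":0,"rz":1.8,"claw":0.005},{"tx":0.032,"ty":0.16,"tz":0.075,"rx":0,"ry":0,"rz":2.38,"claw":0.005},{"tx":0.032,"ty":0.2,"tz":0.075,"rx":0,"ry":0,"rz":2.38,"claw":0.005},{"tx":0.032,"ty":0.24,"tz":0.075,"rx":0,"ry":0,"rz":2.38,"claw":0.005},{"tx":0.032,"ty":0.28,"tz":0.075,"rx":0,"ry":0,"rz":2.38,"claw":0.005},{"tx":0.032,"ty":0.32,"tz":0.075,"rx":0,"ry":0,"rz":2.38,"claw":0.005},{"tx":0.032,"ty":0.361,"tz":0.075,"rx":0,"ry":0,"rz":2.38,"claw":0.005},{"tx":0.032,"ty":0.361,"tz":0.075,"rx":0,"ry":0,"rz":2.38,"claw":0.005},{"tx":0.032,"ty":0.361,"tz":0.075,"rx":0,"ry":0,"rz":2.38,"claw":0.005},{"tx":0.032,"ty":0.361,"tz":0.075,"rx":0,"ry":0,"rz":2.38,"claw":0.005}]'

```text
clock: 4.6
eef_pos: [519.5, 148.8, 289.9]
tool_rot: [3.141, 0.001, 0.328]
force: [0.2, -0.4, -1.5]
width: 10.8
```

```bash
python3 - <<'E'
from h import *
import pickle
s=read_state();print(s['clock'],s['eef_pos'],s['tool_rot'],s['force'],s['width'])
c=calibration('wrist');print(c['origin'],c['attitude']);im=get_image('wrist');save(im,'pics/w2.png')
pickle.dump(c,open('w2.pkl','wb'))
E
```

```text
4.6 [519.53071045 148.77785427 289.92259974] [3.14050109e+00 1.34253675e-03 3.28328406e-01] [ 0.22806801 -0.39194962 -1.4616106 ] 10.820502482814856
[584.71876485 170.87674458 432.48773429] [-2.70374161e-01 -8.42106114e-04 -1.24335513e+00]
```

View pics/w2.png

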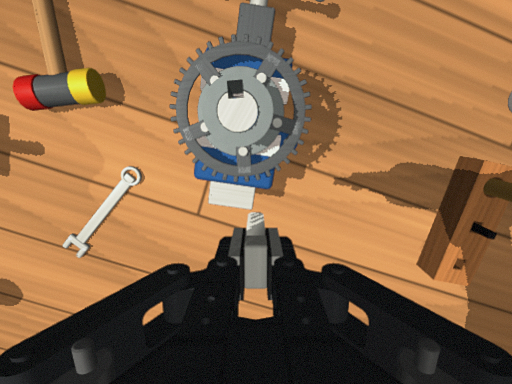

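This view shows the axle end at (237,113), the dark keyway slot at (236,88), the boss around them and the key in the jaws with its tip at (256,218). Next I'll measure the slot.

```bash
python3 - <<'E'
from h import *
import pickle
c=pickle.load(open('w2.pkl','rb'))
im=cv2.imread('pics/w2.png');hsv=cv2.cvtColor(im,cv2.COLOR_BGR2HSV);g=hsv[:,:,2]
print(g[74:104,222:250])
d=(g<70).astype(np.uint8);d[:,:222]=0;d[:,252:]=0;d[:74]=0;d[106:]=0
cs,_=cv2.findContours(d,cv2.RETR_EXTERNAL,cv2.CHAIN_APPROX_NONE);k=max(cs,key=cv2.contourArea)
r=cv2.minAreaRect(k);print('slot',r,onz(c,cv2.boxPoints(r),179),onz(c,r[0],179))
a=((g>165)&(hsv[:,:,1]<60)).astype(np.uint8);a[:,:212]=0;a[:,262:]=0;a[:90]=0;a[136:]=0
cs,_=cv2.findContours(a,cv2.RETR_EXTERNAL,cv2.CHAIN_APPROX_NONE);k=max(cs,key=cv2.contourArea)
e=cv2.fitEllipse(k);P=onz(c,e[0],182);print('axle',e,cv2.boundingRect(k),P)
v=onz(c,r[0],179)[0]-P[0];print(v,np.arctan2(v[1],v[0]))
cv2.imwrite('pics/w2c.png',cv2.resize(im[60:150,185:295],None,fx=6,fy=6,interpolation=cv2.INTER_CUBIC))
E
```

```text
[[164 168 166 161 161 161 160 157 157 161 157 163 160 154 159 160 157 154
  157 157 159 155 158 158 160 161 159 159]
 [119 159 163 157 159 158 158 157 157 160 156 160 161 156 158 160 158 155
  158 154 161 159 159 156 160 161 158 160]
 [156 162 160 160 158 160 158 157 154 157 157 156 160 158 160 159 156 158
  160 159 158 156 160 159 157 157 160 158]
 [163 160 161 158 159 160 155 157 156 158 160 161 161 159 161 160 162 159
  155 159 157 156 159 158 158 158 157 156]
 [164 162 162 157 158 160 157 158 162 160 160 161 163 162 165 162 163 158
  158 157 160 157 159 159 157 155 160 156]
 [158 160 161 161 161 159 162 157 164 165 157 162 164 164 163 154 132 125
  107 114 136 159 158 157 159 158 157 156]
 [161 161 160 162 155 132 125 106 105 101  80  81  77  60  60  62  56  52
   49  49  99 159 160 158 160 159 159 158]
 [160 161 164 161 148  61  48  50  50  49  46  51  44  42  41  44  47  45
   47  43  95 160 162 159 156 156 156 156]
 [159 157 161 160 149  53  41  45  47  47  47  47  53  52  53  48  52  51
   44  51  95 161 161 155 158 156 157 156]
 [161 161 161 167 149  57  45  49  52  47  52  
[... 2251 characters left out ...]
 222 220 220 225 226 223 222 224 226 226]
 [227 228 224 226 225 226 228 230 231 227 227 227 229 230 228 225 224 222
  219 220 223 224 224 224 224 226 226 224]]
slot ((234.77694702148438, 88.21538543701172), (16.24854850769043, 14.388028144836426), 82.87498474121094) [[609.24010881 205.4394777  179.        ]
 [614.6421528  194.02858904 179.        ]
 [602.51076399 188.20446036 179.        ]
 [597.01190418 199.76680529 179.        ]] [[605.89333791 196.87358537 179.        ]]
axle ((237.1522216796875, 111.85416412353516), (38.31836700439453, 39.92250442504883), 89.074462890625) (218, 91, 40, 41) [[587.47340322 188.55861615 182.        ]]
[18.41993469  8.31496922 -3.        ] 0.4240270596788602
```

View pics/w2c.png

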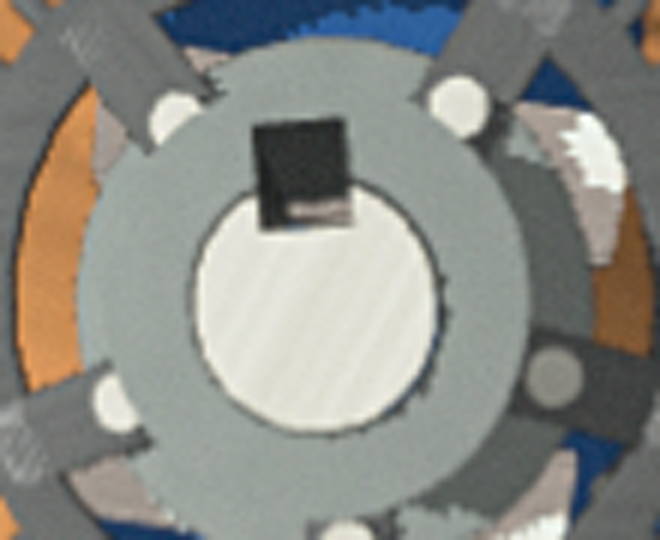

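```bash
python3 - <<'E'
from h import *
import pickle
c=pickle.load(open('w2.pkl','rb'))
f=lambda L:np.array(L,float)/6+[185,60]-.417
o=onz(c,f([[252,127],[345,118]]),179);i=onz(c,f([[262,230],[353,222]]),182)
print(o,i)
h=0.423;X=np.array([np.cos(h),np.sin(h)]);Y=np.array([-X[1],X[0]])
ax=onz(c,f([[316.5,308.5]]),182)[0]
im=cv2.imread('pics/w2.png');g=cv2.cvtColor(im,cv2.COLOR_BGR2HSV)[:,:,2]
boss=onz(c,f([[304,290]]),179)[0]
# axle rim: subpixel edges along rays, least squares circle on plane z=182
c0=np.array([237.3,111.3]);pts=[]
for t in np.radians(np.r_[-20:200:4]):
    r=np.arange(15,26,.25);p=c0+np.outer(r,[np.cos(t),np.sin(t)])
    v=cv2.remap(g,p[:,0].astype(np.float32),p[:,1].astype(np.float32),1).ravel().astype(float)
    pts.append(p[np.argmin(np.diff(v))])
W=onz(c,pts,182)[:,:2]
from scipy.optimize import least_squares
s=least_squares(lambda q:np.hypot(*(W-q[:2]).T)-q[2],[587,188,18],loss='soft_l1',f_scale=.3);print('axle',s.x)
A=s.x[:2]
for n,P in(('o',o),('i',i)):
    print(n,(P[:,:2]-A)@X,(P[:,:2]-A)@Y)
print('angles',[np.arctan2(*(P[0]-P[1])[:2]*[-1,1][0]) for P in(o,i)], [np.arctan2(-(P[0]-P[1])[0],(P[0]-P[1])[1]) for P in (o,i)])
# key in hand
cw=c;s=read_state();print(s['eef_pos'])
Rt=R_(s['tool_rot']);
# expected tip corners at flat face in world using nominal grasp
yaw=.328;x=np.array([np.cos(yaw),np.sin(yaw)])
print('tipwidth px expected',proj(c,[[*(s['eef_pos'][:2]-12*x),s['eef_pos'][2]-63],[*(s['eef_pos'][:2]-0.7*x),s['eef_pos'][2]-63]]))
cv2.imwrite('pics/key.png',cv2.resize(im[195:305,205:310],None,fx=5,fy=5,interpolation=cv2.INTER_CUBIC))
E
```

```text
[[609.45889874 205.551316   179.        ]
 [614.98159581 193.05690965 179.        ]] [[596.16046356 199.56978039 182.        ]
 [601.49299471 187.27966053 182.        ]]
axle [588.17321907 188.74837708  17.59065983]
o [26.30716371 26.21417151] [ 6.58422757 -7.07599664]
i [11.72542428 11.54288626] [ 6.58887468 -6.80700582]
angles [np.float64(2.7254000650162498), np.float64(2.732218240033597)] [np.float64(0.4161925885735436), np.float64(0.409374413556196)]
[519.7005826  148.52916334 290.03553918]
tipwidth px expected [[255.29826706 224.0868817 ]
 [255.29184788 210.94737342]]
```

View pics/key.png

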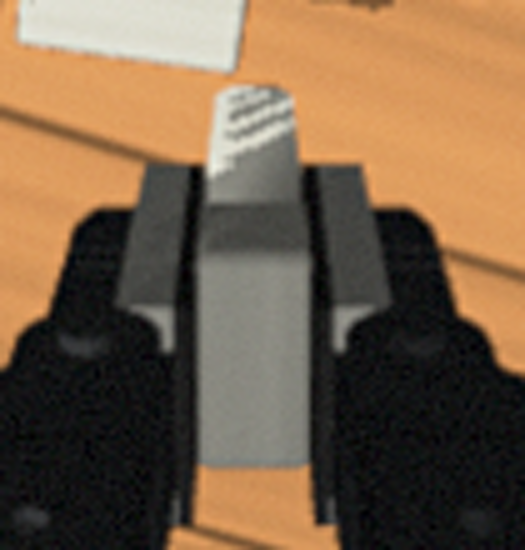

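The key hangs straight in the jaws. The head top runs from crop row 255 to 465 and the tip's tapered edge is at crop row 87. I'll check the head and tip offsets in the tool frame.

```bash
python3 - <<'E'
from h import *
import pickle
c=pickle.load(open('w2.pkl','rb'))
e=np.array([519.53,148.78,289.92]);h=.328;X=np.array([np.cos(h),np.sin(h)]);Y=np.array([-X[1],X[0]])
f=lambda L:np.array(L,float)/5+[205,195]-.4
for n,p,z in(('headtop far',[[200,255],[308,255]],26.5),('headtop near',[[200,465],[306,465]],26.5),('tip far(taper x=11.3, 7 wide)',[[217,90],[294,90]],-63.5),('tip bottom',[[217,87],[294,87]],-63.5)):
    P=onz(c,f(p),e[2]+z);d=P[:,:2]-e[:2];print(n,(d@X).round(1),(d@Y).round(1))
E
```

```text
headtop far [12.4 12.4] [ 4.9 -5.3]
headtop near [-10.4 -10.5] [ 5.1 -5.4]
tip far(taper x=11.3, 7 wide) [-2.2 -2.2] [ 5.6 -6.8]
tip bottom [-1.7 -1.7] [ 5.6 -6.8]
```

Emit:
apply_moves --increments '[{"tx":0.03,"ty":0.017,"tz":0,"rx":0,"ry":0,"rz":0.5,"claw":0.005},{"tx":0.06,"ty":0.034,"tz":0,"rx":0,"ry":0,"rz":1.03,"claw":0.005},{"tx":0.092,"ty":0.0505,"tz":0,"rx":0,"ry":0,"rz":1.03,"claw":0.005},{"tx":0.092,"ty":0.0505,"tz":-0.015,"rx":0,"ry":0,"rz":1.03,"claw":0.005},{"tx":0.092,"ty":0.0505,"tz":-0.035,"rx":0,"ry":0,"rz":1.03,"claw":0.005},{"tx":0.092,"ty":0.0505,"tz":-0.035,"rx":0,"ry":0,"rz":1.03,"claw":0.005},{"tx":0.092,"ty":0.0505,"tz":-0.035,"rx":0,"ry":0,"rz":1.03,"claw":0.005},{"tx":0.092,"ty":0.0505,"tz":-0.035,"rx":0,"ry":0,"rz":1.03,"claw":0.005}]'

```text
clock: 5.45
eef_pos: [612.5, 200.3, 256.6]
tool_rot: [3.141, -0.002, 0.419]
force: [-0.3, 0.2, -1.1]
width: 10.8
```

```bash
python3 - <<'E'
from h import *
import pickle
s=read_state();print(s['clock'],s['eef_pos'],s['tool_rot'],s['force'],s['width'])
c=calibration('wrist');print(c['origin'],c['attitude']);im=get_image('wrist');save(im,'pics/w3.png')
pickle.dump(c,open('w3.pkl','wb'))
print(proj(c,[598.8,193.4,182]))
ims=get_image('side');save(ims,'pics/s3.png')
a=cv2.resize(im[120:320,180:330,::-1],None,fx=3,fy=3,interpolation=cv2.INTER_CUBIC)
cv2.imwrite('pics/w3c.png',a)
E
```

```text
5.45 [612.52954285 200.25353812 256.56429229] [ 3.14126776e+00 -1.88654906e-03  4.18525036e-01] [-0.33576488  0.2429257  -1.11415781] 10.833149135745096
[675.12347754 227.72136619 399.35654138] [-2.67095930e-01 -7.11545022e-05 -1.15311038e+00]
[[255.65559551 223.08177867]]
```

View pics/w3c.png

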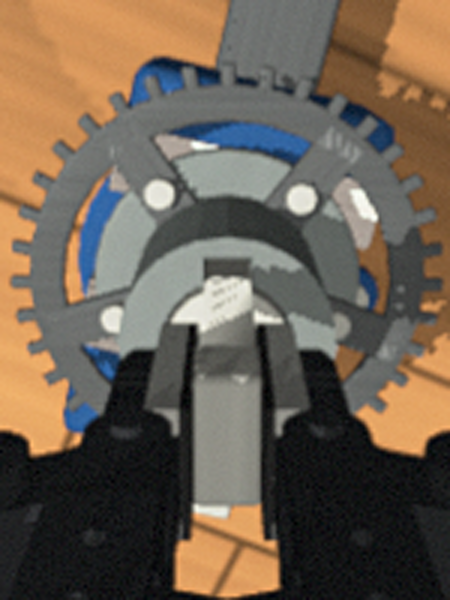

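The slot's outer edge is at crop row 258, columns 204-250. The key tip is centred on it at row 275, columns 204-252.

```bash
python3 - <<'E'
from h import *
import pickle
c=pickle.load(open('w3.pkl','rb'));h=.418;X=np.array([np.cos(h),np.sin(h)]);Y=np.array([-X[1],X[0]])
f=lambda L:np.array(L,float)/3+[180,120]-.33
o=onz(c,f([[204,258],[250,258]]),179)[:,:2];t=onz(c,f([[204,278],[252,278]]),193)[:,:2]
e=np.array([612.5,200.25])
print('outer rel tcp',(o-e)@X,(o-e)@Y,'tip taper',(t-e)@X,(t-e)@Y, 'gap',((o-t)@X))
s=read_state();print(s['eef_pos'])
E
```

```text
outer rel tcp [-0.53701083 -0.5414423 ] [ 6.14308751 -7.00039681] tip taper [-1.80109367 -1.80553144] [ 5.77652905 -7.15627817] gap [1.26408284 1.26408914]
[612.44878998 200.64575355 256.65441913]
```

Emit:
apply_moves --increments '[{"tx":-0.0009,"ty":-0.0004,"tz":-0.006,"rx":0,"ry":0,"rz":0,"claw":0.005},{"tx":-0.0009,"ty":-0.0004,"tz":-0.01,"rx":0,"ry":0,"rz":0,"claw":0.005},{"tx":-0.0009,"ty":-0.0004,"tz":-0.014,"rx":0,"ry":0,"rz":0,"claw":0.005},{"tx":-0.0009,"ty":-0.0004,"tz":-0.017,"rx":0,"ry":0,"rz":0,"claw":0.005},{"tx":-0.0009,"ty":-0.0004,"tz":-0.02,"rx":0,"ry":0,"rz":0,"claw":0.005},{"tx":-0.0009,"ty":-0.0004,"tz":-0.02,"rx":0,"ry":0,"rz":0,"claw":0.005}]'

```text
clock: 6.15
eef_pos: [610.6, 200.4, 234.7]
tool_rot: [-3.142, 0.001, 0.42]
force: [0.5, 0.5, -1.6]
width: 10.9
```

Emit:
apply_moves --increments '[{"tx":0,"ty":0,"tz":-0.003,"rx":0,"ry":0,"rz":0,"claw":0.005},{"tx":0,"ty":0,"tz":-0.006,"rx":0,"ry":0,"rz":0,"claw":0.005},{"tx":0,"ty":0,"tz":-0.008,"rx":0,"ry":0,"rz":0,"claw":0.005},{"tx":0,"ty":0,"tz":-0.008,"rx":0,"ry":0,"rz":0,"claw":0.005}]'

```text
clock: 6.55
eef_pos: [610.7, 200.3, 226.9]
tool_rot: [3.142, 0.001, 0.42]
force: [0.3, 0.7, -1.6]
width: 10.8
```

It has entered freely, with the tip about 16 mm down. Continuing in small steps.

Emit:
apply_moves --increments '[{"tx":0,"ty":0,"tz":-0.002,"rx":0,"ry":0,"rz":0,"claw":0.005},{"tx":0,"ty":0,"tz":-0.004,"rx":0,"ry":0,"rz":0,"claw":0.005},{"tx":0,"ty":0,"tz":-0.006,"rx":0,"ry":0,"rz":0,"claw":0.005},{"tx":0,"ty":0,"tz":-0.006,"rx":0,"ry":0,"rz":0,"claw":0.005}]'

```text
clock: 6.95
eef_pos: [610.7, 200.4, 220.9]
tool_rot: [-3.142, 0.001, 0.42]
force: [-0.1, 0.0, -1.9]
width: 10.9
```

Emit:
apply_moves --increments '[{"tx":-0.0005,"ty":-0.0002,"tz":0,"rx":0,"ry":0,"rz":0,"claw":0.005},{"tx":-0.0009,"ty":-0.0004,"tz":0,"rx":0,"ry":0,"rz":0,"claw":0.005},{"tx":-0.0009,"ty":-0.0004,"tz":0,"rx":0,"ry":0,"rz":0,"claw":0.005},{"tx":-0.0009,"ty":-0.0004,"tz":0,"rx":0,"ry":0,"rz":0,"claw":0.005}]'

```text
clock: 7.35
eef_pos: [610.0, 200.0, 221.4]
tool_rot: [3.142, -0.0, 0.42]
force: [-0.0, -0.2, -1.6]
width: 11.0
```

Emit:
apply_moves --increments '[{"tx":-0.0005,"ty":-0.0002,"tz":0,"rx":0,"ry":0,"rz":0,"claw":0.005},{"tx":-0.0009,"ty":-0.0004,"tz":0,"rx":0,"ry":0,"rz":0,"claw":0.005},{"tx":-0.0009,"ty":-0.0004,"tz":0,"rx":0,"ry":0,"rz":0,"claw":0.005},{"tx":-0.0009,"ty":-0.0004,"tz":0,"rx":0,"ry":0,"rz":0,"claw":0.005}]'

```text
clock: 7.75
eef_pos: [609.5, 199.8, 221.5]
tool_rot: [3.142, -0.001, 0.42]
force: [1.9, 0.7, -0.5]
width: 10.9
```

Emit:
apply_moves --increments '[{"tx":0,"ty":0,"tz":-0.002,"rx":0,"ry":0,"rz":0,"claw":0.005},{"tx":0,"ty":0,"tz":-0.004,"rx":0,"ry":0,"rz":0,"claw":0.005},{"tx":0,"ty":0,"tz":-0.006,"rx":0,"ry":0,"rz":0,"claw":0.005},{"tx":0,"ty":0,"tz":-0.006,"rx":0,"ry":0,"rz":0,"claw":0.005}]'

```text
clock: 8.15
eef_pos: [609.4, 199.7, 215.0]
tool_rot: [-3.142, -0.0, 0.42]
force: [1.4, 0.9, -2.2]
width: 10.8
```

Light contact with the axle face (about 2 N along +x). Continuing down.

Emit:
apply_moves --increments '[{"tx":0,"ty":0,"tz":-0.002,"rx":0,"ry":0,"rz":0,"claw":0.005},{"tx":0,"ty":0,"tz":-0.004,"rx":0,"ry":0,"rz":0,"claw":0.005},{"tx":0,"ty":0,"tz":-0.006,"rx":0,"ry":0,"rz":0,"claw":0.005},{"tx":0,"ty":0,"tz":-0.006,"rx":0,"ry":0,"rz":0,"claw":0.005}]'

```text
clock: 8.55
eef_pos: [609.3, 199.7, 209.0]
tool_rot: [-3.142, -0.0, 0.42]
force: [2.5, 1.3, -1.9]
width: 11.0
```

Emit:
apply_moves --increments '[{"tx":0,"ty":0,"tz":-0.001,"rx":0,"ry":0,"rz":0,"claw":0.005},{"tx":0,"ty":0,"tz":-0.002,"rx":0,"ry":0,"rz":0,"claw":0.005},{"tx":0,"ty":0,"tz":-0.003,"rx":0,"ry":0,"rz":0,"claw":0.005},{"tx":0,"ty":0,"tz":-0.003,"rx":0,"ry":0,"rz":0,"claw":0.005}]'

```text
clock: 8.95
eef_pos: [609.3, 199.7, 206.3]
tool_rot: [3.142, -0.0, 0.42]
force: [2.7, 1.5, -1.3]
width: 10.4
```

Emit:
apply_moves --increments '[{"tx":0,"ty":0,"tz":-0.001,"rx":0,"ry":0,"rz":0,"claw":0.005},{"tx":0,"ty":0,"tz":-0.002,"rx":0,"ry":0,"rz":0,"claw":0.005},{"tx":0,"ty":0,"tz":-0.003,"rx":0,"ry":0,"rz":0,"claw":0.005},{"tx":0,"ty":0,"tz":-0.003,"rx":0,"ry":0,"rz":0,"claw":0.005}]'

```text
clock: 9.35
eef_pos: [609.3, 199.7, 203.2]
tool_rot: [3.142, -0.0, 0.42]
force: [3.8, 2.1, -1.7]
width: 11.0
```

Emit:
apply_moves --increments '[{"tx":0,"ty":0,"tz":-0.001,"rx":0,"ry":0,"rz":0,"claw":0.005},{"tx":0,"ty":0,"tz":-0.002,"rx":0,"ry":0,"rz":0,"claw":0.005},{"tx":0,"ty":0,"tz":-0.002,"rx":0,"ry":0,"rz":0,"claw":0.005}]'

```text
clock: 9.65
eef_pos: [609.3, 199.7, 201.2]
tool_rot: [3.142, -0.0, 0.42]
force: [3.7, 0.7, -1.6]
width: 11.0
```

Emit:
apply_moves --increments '[{"tx":0,"ty":0,"tz":-0.001,"rx":0,"ry":0,"rz":0,"claw":0.005},{"tx":0,"ty":0,"tz":-0.002,"rx":0,"ry":0,"rz":0,"claw":0.005},{"tx":0,"ty":0,"tz":-0.002,"rx":0,"ry":0,"rz":0,"claw":0.005}]'

```text
clock: 9.95
eef_pos: [609.2, 199.7, 199.2]
tool_rot: [-3.142, -0.0, 0.42]
force: [3.7, 2.1, -1.5]
width: 11.1
```

Emit:
apply_moves --increments '[{"tx":0,"ty":0,"tz":-0.001,"rx":0,"ry":0,"rz":0,"claw":0.005},{"tx":0,"ty":0,"tz":-0.002,"rx":0,"ry":0,"rz":0,"claw":0.005},{"tx":0,"ty":0,"tz":-0.002,"rx":0,"ry":0,"rz":0,"claw":0.005}]'

```text
clock: 10.25
eef_pos: [609.2, 199.7, 197.2]
tool_rot: [3.142, -0.0, 0.42]
force: [4.4, 2.6, -1.3]
width: 11.0
```

Emit:
apply_moves --increments '[{"tx":0,"ty":0,"tz":-0.001,"rx":0,"ry":0,"rz":0,"claw":0.005},{"tx":0,"ty":0,"tz":-0.0015,"rx":0,"ry":0,"rz":0,"claw":0.005},{"tx":0,"ty":0,"tz":-0.0015,"rx":0,"ry":0,"rz":0,"claw":0.005}]'

```text
clock: 10.55
eef_pos: [609.2, 199.7, 195.9]
tool_rot: [-3.142, -0.0, 0.42]
force: [3.6, 2.1, -0.4]
width: 11.2
```

Emit:
apply_moves --increments '[{"tx":0,"ty":0,"tz":-0.001,"rx":0,"ry":0,"rz":0,"claw":0.005},{"tx":0,"ty":0,"tz":-0.0015,"rx":0,"ry":0,"rz":0,"claw":0.005},{"tx":0,"ty":0,"tz":-0.0015,"rx":0,"ry":0,"rz":0,"claw":0.005}]'

```text
clock: 10.85
eef_pos: [609.2, 199.6, 194.8]
tool_rot: [3.142, -0.0, 0.42]
force: [2.2, 0.4, 3.7]
width: 10.9
```

The vertical force has risen from -1.5 N to +3.7 N and the sideways push on the axle is falling off, so the key just bears, with its tip about 48 mm down. Letting go.

Emit:
apply_moves --increments '[{"tx":0,"ty":0,"tz":0,"rx":0,"ry":0,"rz":0,"claw":0.03},{"tx":0,"ty":0,"tz":0,"rx":0,"ry":0,"rz":0,"claw":0.05},{"tx":0,"ty":0,"tz":0,"rx":0,"ry":0,"rz":0,"claw":0.05},{"tx":0,"ty":0,"tz":0,"rx":0,"ry":0,"rz":0,"claw":0.05},{"tx":0,"ty":0,"tz":0.04,"rx":0,"ry":0,"rz":0,"claw":0.05},{"tx":0,"ty":0,"tz":0.08,"rx":0,"ry":0,"rz":0,"claw":0.05},{"tx":-0.03,"ty":-0.013,"tz":0.1,"rx":0,"ry":0,"rz":0,"claw":0.05},{"tx":-0.064,"ty":-0.028,"tz":0.1,"rx":0,"ry":0,"rz":0,"claw":0.05},{"tx":-0.064,"ty":-0.028,"tz":0.1,"rx":0,"ry":0,"rz":0,"claw":0.05},{"tx":-0.064,"ty":-0.028,"tz":0.1,"rx":0,"ry":0,"rz":0,"claw":0.05}]'

```text
clock: 11.85
eef_pos: [544.6, 171.3, 294.7]
tool_rot: [3.141, -0.0, 0.419]
force: [-0.0, -0.0, -0.0]
width: 50.3
```

```bash
python3 - <<'E'
from h import *
import pickle
s=read_state();print(s['clock'],s['eef_pos'],s['tool_rot'],s['force'],s['width'])
c=calibration('wrist');im=get_image('wrist');save(im,'pics/w4.png');s2=get_image('side');save(s2,'pics/s4.png')
pickle.dump(c,open('w4.pkl','wb'))
a=cv2.resize(im[20:220,150:350,::-1],None,fx=3,fy=3,interpolation=2)
b=cv2.resize(s2[160:260,150:250,::-1],None,fx=6,fy=6,interpolation=2)[:, 200:400]
cv2.imwrite('pics/c4.png',np.hstack([a,b]))
E
```

```text
11.85 [544.6263382  171.30081382 294.69085031] [ 3.14147667e+00 -1.73981883e-04  4.19476053e-01] [-0.01109467 -0.01302694 -0.01662711] 50.286114210908465
```

View pics/c4.png

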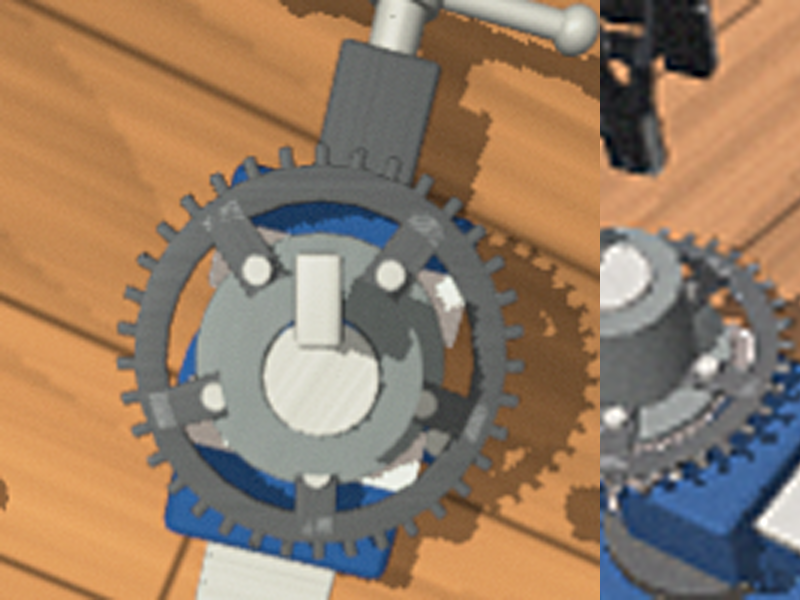

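The key stands upright in the slot with its head square and flat face to the axle; the head top is centred at crop (318,300). Next I'll compute the head point and fetch the bar.

```bash
python3 - <<'E'
from h import *
import pickle
c=pickle.load(open('w4.pkl','rb'));h=.418;X=np.array([np.cos(h),np.sin(h)])
p=np.array([[318,300],[318,255],[318,347]])/3+[150,20]-.33
print('head (c,far,near)',onz(c,p,221))
c=pickle.load(open('w1.pkl','rb'));print('bluebar base/top',onz(c,[[346,55]],0),onz(c,[[388,20]],90), 'bar',onz(c,[264.3,39],122))
E
```

```text
head (c,far,near) [[609.09522997 199.25880632 221.        ]
 [619.20615584 203.7626059  221.        ]
 [598.24419527 194.42527395 221.        ]]
bluebar base/top [[ 640.40831794 -297.74991296    0.        ]] [[ 650.9716893  -304.69258985   90.        ]] bar [[ 612.6691747  -195.59460266  122.        ]]
```

Emit:
apply_moves --increments '[{"tx":0.007,"ty":-0.04,"tz":0,"rx":0,"ry":0,"rz":-0.5,"claw":0.06},{"tx":0.014,"ty":-0.08,"tz":0,"rx":0,"ry":0,"rz":-1.0,"claw":0.06},{"tx":0.021,"ty":-0.12,"tz":0,"rx":0,"ry":0,"rz":-1.5,"claw":0.06},{"tx":0.028,"ty":-0.16,"tz":0,"rx":0,"ry":0,"rz":-2.0,"claw":0.06},{"tx":0.035,"ty":-0.2,"tz":-0.01,"rx":0,"ry":0,"rz":-2.5,"claw":0.06},{"tx":0.042,"ty":-0.24,"tz":-0.02,"rx":0,"ry":0,"rz":-3.0,"claw":0.06},{"tx":0.049,"ty":-0.28,"tz":-0.04,"rx":0,"ry":0,"rz":-3.4,"claw":0.06},{"tx":0.057,"ty":-0.32,"tz":-0.06,"rx":0,"ry":0,"rz":-3.4,"claw":0.06},{"tx":0.067,"ty":-0.367,"tz":-0.09,"rx":0,"ry":0,"rz":-3.4,"claw":0.06},{"tx":0.067,"ty":-0.367,"tz":-0.09,"rx":0,"ry":0,"rz":-3.4,"claw":0.06},{"tx":0.067,"ty":-0.367,"tz":-0.09,"rx":0,"ry":0,"rz":-3.4,"claw":0.06},{"tx":0.067,"ty":-0.367,"tz":-0.09,"rx":0,"ry":0,"rz":-3.4,"claw":0.06}]'

```text
clock: 13.15
eef_pos: [613.0, -193.7, 204.2]
tool_rot: [-3.14, -0.001, 0.125]
force: [-0.3, 0.3, -0.3]
width: 60.3
```

Emit:
apply_moves --increments '[{"tx":-0.0005,"ty":-0.0015,"tz":-0.03,"rx":0,"ry":0,"rz":0,"claw":0.06},{"tx":-0.0005,"ty":-0.0015,"tz":-0.06,"rx":0,"ry":0,"rz":0,"claw":0.06},{"tx":-0.0005,"ty":-0.0015,"tz":-0.09,"rx":0,"ry":0,"rz":0,"claw":0.06},{"tx":-0.0005,"ty":-0.0015,"tz":-0.115,"rx":0,"ry":0,"rz":0,"claw":0.06},{"tx":-0.0005,"ty":-0.0015,"tz":-0.126,"rx":0,"ry":0,"rz":0,"claw":0.06},{"tx":-0.0005,"ty":-0.0015,"tz":-0.126,"rx":0,"ry":0,"rz":0,"claw":0.06}]'

```text
clock: 13.75
eef_pos: [611.6, -194.9, 77.7]
tool_rot: [-3.14, 0.001, 0.125]
force: [0.1, 0.4, 0.1]
width: 60.5
```

Emit:
apply_moves --increments '[{"tx":0,"ty":0,"tz":0,"rx":0,"ry":0,"rz":0,"claw":0.04},{"tx":0,"ty":0,"tz":0,"rx":0,"ry":0,"rz":0,"claw":0.015},{"tx":0,"ty":0,"tz":0,"rx":0,"ry":0,"rz":0,"claw":0.015},{"tx":0,"ty":0,"tz":0,"rx":0,"ry":0,"rz":0,"claw":0.015},{"tx":0,"ty":0,"tz":0,"rx":0,"ry":0,"rz":0,"claw":0.015}]'

```text
clock: 14.25
eef_pos: [612.9, -196.6, 80.2]
tool_rot: [3.141, -0.003, 0.123]
force: [-0.5, 1.2, 6.7]
width: 23.9
```

Emit:
apply_moves --increments '[{"tx":0,"ty":0,"tz":0.01,"rx":0,"ry":0,"rz":0,"claw":0.015},{"tx":0,"ty":0,"tz":0.03,"rx":0,"ry":0,"rz":0,"claw":0.015},{"tx":0,"ty":0,"tz":0.06,"rx":0,"ry":0,"rz":0,"claw":0.015},{"tx":0,"ty":0,"tz":0.1,"rx":0,"ry":0,"rz":0,"claw":0.015},{"tx":0,"ty":0.03,"tz":0.135,"rx":0,"ry":0,"rz":0,"claw":0.015},{"tx":0,"ty":0.065,"tz":0.17,"rx":0,"ry":0,"rz":0,"claw":0.015},{"tx":0,"ty":0.1,"tz":0.2,"rx":0,"ry":0,"rz":0,"claw":0.015},{"tx":0,"ty":0.135,"tz":0.23,"rx":0,"ry":0,"rz":0,"claw":0.015},{"tx":0,"ty":0.175,"tz":0.242,"rx":0,"ry":0,"rz":0,"claw":0.015},{"tx":0,"ty":0.215,"tz":0.242,"rx":0,"ry":0,"rz":0,"claw":0.015},{"tx":0,"ty":0.255,"tz":0.242,"rx":0,"ry":0,"rz":0,"claw":0.015},{"tx":0,"ty":0.295,"tz":0.242,"rx":0,"ry":0,"rz":0,"claw":0.015}]'

```text
clock: 15.45
eef_pos: [610.6, 99.2, 320.4]
tool_rot: [3.141, 0.001, 0.123]
force: [-0.3, -0.5, -4.3]
width: 23.8
```

Emit:
apply_moves --increments '[{"tx":-0.001,"ty":0.03,"tz":0,"rx":0,"ry":0,"rz":0,"claw":0.015},{"tx":-0.002,"ty":0.06,"tz":0,"rx":0,"ry":0,"rz":0,"claw":0.015},{"tx":-0.003,"ty":0.09,"tz":0,"rx":0,"ry":0,"rz":0,"claw":0.015},{"tx":-0.003,"ty":0.1,"tz":0,"rx":0,"ry":0,"rz":0,"claw":0.015},{"tx":-0.003,"ty":0.1,"tz":0,"rx":0,"ry":0,"rz":0,"claw":0.015},{"tx":-0.003,"ty":0.1,"tz":0,"rx":0,"ry":0,"rz":0,"claw":0.015}]'

```text
clock: 16.05
eef_pos: [608.6, 196.0, 320.1]
tool_rot: [3.139, 0.001, 0.121]
force: [0.4, -0.9, -4.1]
width: 23.8
```

```bash
python3 - <<'E'
from h import *
import pickle
s=read_state();print(s['clock'],s['eef_pos'],s['tool_rot'],s['force'],s['width'])
c=calibration('wrist');im=get_image('wrist');save(im,'pics/w5.png');pickle.dump(c,open('w5.pkl','wb'))
cv2.imwrite('pics/c5.png',cv2.resize(im[120:320,150:350,::-1],None,fx=3,fy=3,interpolation=2))
s=read_state();print(s['eef_pos'])
E
```

```text
16.05 [608.61749773 196.00422878 320.08617298] [3.13931596e+00 7.72511597e-04 1.21486522e-01] [ 0.39918817 -0.89767806 -4.11532599] 23.793507474788292
[608.84831381 195.41255671 320.23423991]
```

View pics/c5.png

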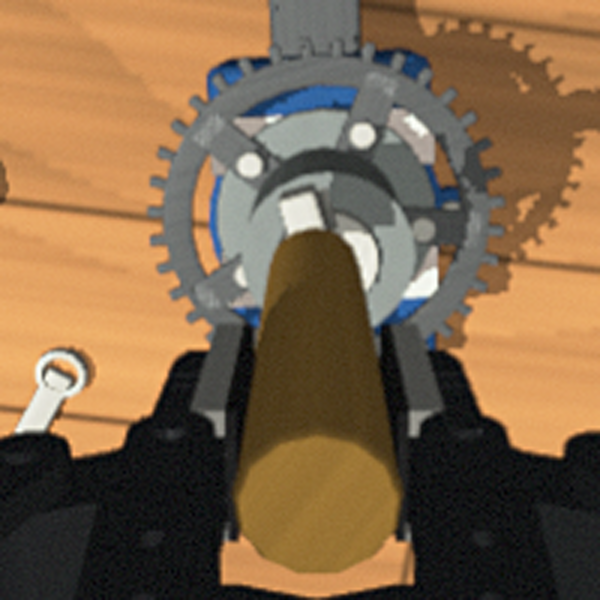

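The bar hangs straight above the head, about 4 mm to the right of it (bar foot at crop (315,235), key head at (305,212)). I'll correct that and come down to just above the head.

Emit:
apply_moves --increments '[{"tx":0.0008,"ty":0.002,"tz":-0.008,"rx":0,"ry":0,"rz":0,"claw":0.015},{"tx":0.0008,"ty":0.004,"tz":-0.016,"rx":0,"ry":0,"rz":0,"claw":0.015},{"tx":0.0008,"ty":0.004,"tz":-0.022,"rx":0,"ry":0,"rz":0,"claw":0.015},{"tx":0.0008,"ty":0.004,"tz":-0.026,"rx":0,"ry":0,"rz":0,"claw":0.015},{"tx":0.0008,"ty":0.004,"tz":-0.026,"rx":0,"ry":0,"rz":0,"claw":0.015},{"tx":0.0008,"ty":0.004,"tz":-0.026,"rx":0,"ry":0,"rz":0,"claw":0.015}]'

```text
clock: 16.7
eef_pos: [609.5, 202.0, 294.3]
tool_rot: [3.141, -0.0, 0.123]
force: [-0.3, -0.5, -5.1]
width: 23.7
```

```bash
python3 - <<'E'
from h import *
import pickle
P=[]
for _ in range(3):
    s=read_state();im=get_image('wrist' if _<2 else 'side');P.append(s['eef_pos'])
    if _==0: save(im,'pics/w6.png')
print(s['clock'],np.array(P),s['force'])
save(im,'pics/s6.png')
w=cv2.imread('pics/w6.png')
cv2.imwrite('pics/c6.png',np.hstack([cv2.resize(w[120:270,180:330],None,fx=3.6,fy=3.6,interpolation=2)[:, :400],cv2.resize(im[130:250,140:220,::-1],None,fx=4.5,fy=4.5,interpolation=2)]))
E
```

```text
16.8 [[609.5185259  202.04057407 294.27657952]
 [609.62413403 202.12390837 294.53965898]
 [609.67478556 202.20087138 294.66972863]] [ 0.81386608 -0.22624953 -4.52702858]
```

View pics/c6.png

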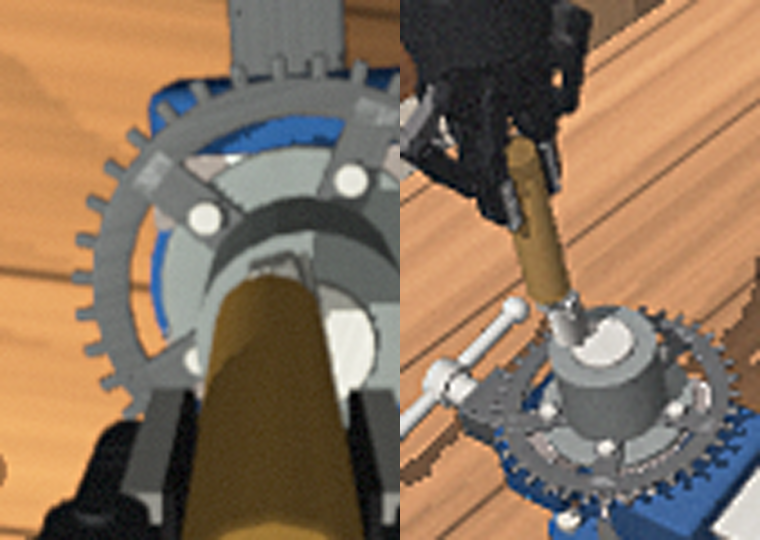

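The bar foot is just above the head, about 2 mm to the left of its centre, which agrees with the measured y of 202.2. I've used all 12 picture views, so from here I go by feel and numbers.

Emit:
apply_moves --increments '[{"tx":0,"ty":-0.0024,"tz":0,"rx":0,"ry":0,"rz":0,"claw":0.015},{"tx":0,"ty":-0.0024,"tz":-0.001,"rx":0,"ry":0,"rz":0,"claw":0.015},{"tx":0,"ty":-0.0024,"tz":-0.002,"rx":0,"ry":0,"rz":0,"claw":0.015},{"tx":0,"ty":-0.0024,"tz":-0.003,"rx":0,"ry":0,"rz":0,"claw":0.015},{"tx":0,"ty":-0.0024,"tz":-0.003,"rx":0,"ry":0,"rz":0,"claw":0.015},{"tx":0,"ty":-0.0024,"tz":-0.003,"rx":0,"ry":0,"rz":0,"claw":0.015}]'

```text
clock: 17.45
eef_pos: [609.4, 199.8, 291.2]
tool_rot: [3.142, 0.0, 0.123]
force: [-0.1, 0.1, -4.4]
width: 23.7
```

Emit:
apply_moves --increments '[{"tx":0,"ty":0,"tz":-0.001,"rx":0,"ry":0,"rz":0,"claw":0.015},{"tx":0,"ty":0,"tz":-0.0015,"rx":0,"ry":0,"rz":0,"claw":0.015},{"tx":0,"ty":0,"tz":-0.0015,"rx":0,"ry":0,"rz":0,"claw":0.015}]'

```text
clock: 17.75
eef_pos: [609.3, 199.8, 289.7]
tool_rot: [3.142, 0.0, 0.123]
force: [-1.1, 1.1, -4.4]
width: 23.7
```

Emit:
apply_moves --increments '[{"tx":0,"ty":0,"tz":-0.0005,"rx":0,"ry":0,"rz":0,"claw":0.015},{"tx":0,"ty":0,"tz":-0.001,"rx":0,"ry":0,"rz":0,"claw":0.015},{"tx":0,"ty":0,"tz":-0.001,"rx":0,"ry":0,"rz":0,"claw":0.015}]'

```text
clock: 18.05
eef_pos: [609.4, 199.7, 288.7]
tool_rot: [3.142, 0.0, 0.123]
force: [0.6, 0.1, -4.1]
width: 23.6
```

Emit:
apply_moves --increments '[{"tx":0,"ty":0,"tz":-0.0005,"rx":0,"ry":0,"rz":0,"claw":0.015},{"tx":0,"ty":0,"tz":-0.0005,"rx":0,"ry":0,"rz":0,"claw":0.015}]'

```text
clock: 18.25
eef_pos: [609.5, 199.7, 288.6]
tool_rot: [-3.142, -0.0, 0.123]
force: [-0.5, -0.3, -2.5]
width: 23.5
```

Emit:
apply_moves --increments '[{"tx":0,"ty":0,"tz":-0.0005,"rx":0,"ry":0,"rz":0,"claw":0.015},{"tx":0,"ty":0,"tz":-0.0005,"rx":0,"ry":0,"rz":0,"claw":0.015}]'

```text
clock: 18.45
eef_pos: [609.6, 199.7, 288.3]
tool_rot: [-3.142, -0.001, 0.123]
force: [-0.3, -0.7, -0.4]
width: 23.7
```

Emit:
apply_moves --increments '[{"tx":0,"ty":0,"tz":-0.0005,"rx":0,"ry":0,"rz":0,"claw":0.015},{"tx":0,"ty":0,"tz":-0.0005,"rx":0,"ry":0,"rz":0,"claw":0.015}]'

```text
clock: 18.65
eef_pos: [609.7, 199.6, 287.9]
tool_rot: [3.142, -0.001, 0.123]
force: [-2.2, -0.8, 2.3]
width: 23.7
```

Emit:
apply_moves --increments '[{"tx":0,"ty":0,"tz":-0.0005,"rx":0,"ry":0,"rz":0,"claw":0.015},{"tx":0,"ty":0,"tz":-0.0005,"rx":0,"ry":0,"rz":0,"claw":0.015}]'

```text
clock: 18.85
eef_pos: [609.7, 199.6, 287.5]
tool_rot: [-3.142, -0.001, 0.123]
force: [-1.1, -1.9, 5.3]
width: 23.6
```

Contact is at z = 288.6, with the force rising about 5 N per mm. The contact force is the reading plus 4.4 N for the bar's weight; the target is about 21 N.

Emit:
apply_moves --increments '[{"tx":0,"ty":0,"tz":-0.0005,"rx":0,"ry":0,"rz":0,"claw":0.015},{"tx":0,"ty":0,"tz":-0.001,"rx":0,"ry":0,"rz":0,"claw":0.015},{"tx":0,"ty":0,"tz":-0.001,"rx":0,"ry":0,"rz":0,"claw":0.015}]'

```text
clock: 19.15
eef_pos: [609.8, 199.7, 286.9]
tool_rot: [-3.141, -0.001, 0.123]
force: [-2.3, -1.0, 6.2]
width: 23.6
```

Emit:
apply_moves --increments '[{"tx":0,"ty":0,"tz":-0.0005,"rx":0,"ry":0,"rz":0,"claw":0.015},{"tx":0,"ty":0,"tz":-0.0005,"rx":0,"ry":0,"rz":0,"claw":0.015},{"tx":0,"ty":0,"tz":-0.0005,"rx":0,"ry":0,"rz":0,"claw":0.015}]'

```text
clock: 19.45
eef_pos: [609.8, 199.7, 286.7]
tool_rot: [-3.141, -0.002, 0.123]
force: [-2.6, -2.7, 7.9]
width: 23.9
```

Emit:
apply_moves --increments '[{"tx":0,"ty":0,"tz":-0.0005,"rx":0,"ry":0,"rz":0,"claw":0.015},{"tx":0,"ty":0,"tz":-0.001,"rx":0,"ry":0,"rz":0,"claw":0.015},{"tx":0,"ty":0,"tz":-0.001,"rx":0,"ry":0,"rz":0,"claw":0.015}]'

```text
clock: 19.75
eef_pos: [609.9, 199.7, 286.3]
tool_rot: [-3.141, -0.002, 0.123]
force: [-3.0, -1.7, 11.0]
width: 23.9
```

Emit:
apply_moves --increments '[{"tx":0,"ty":0,"tz":-0.0005,"rx":0,"ry":0,"rz":0,"claw":0.015},{"tx":0,"ty":0,"tz":-0.0005,"rx":0,"ry":0,"rz":0,"claw":0.015},{"tx":0,"ty":0,"tz":-0.0005,"rx":0,"ry":0,"rz":0,"claw":0.015}]'

```text
clock: 20.05
eef_pos: [610.0, 199.7, 286.0]
tool_rot: [-3.141, -0.003, 0.123]
force: [-3.0, -0.6, 11.8]
width: 23.8
```

Emit:
apply_moves --increments '[{"tx":0,"ty":0,"tz":-0.0005,"rx":0,"ry":0,"rz":0,"claw":0.015},{"tx":0,"ty":0,"tz":-0.0007,"rx":0,"ry":0,"rz":0,"claw":0.015},{"tx":0,"ty":0,"tz":-0.0007,"rx":0,"ry":0,"rz":0,"claw":0.015}]'

```text
clock: 20.35
eef_pos: [610.0, 199.7, 285.8]
tool_rot: [-3.141, -0.003, 0.123]
force: [-4.9, -1.3, 13.5]
width: 23.7
```

Emit:
apply_moves --increments '[{"tx":0,"ty":0,"tz":-0.0005,"rx":0,"ry":0,"rz":0,"claw":0.015},{"tx":0,"ty":0,"tz":-0.0005,"rx":0,"ry":0,"rz":0,"claw":0.015},{"tx":0,"ty":0,"tz":-0.0005,"rx":0,"ry":0,"rz":0,"claw":0.015}]'

```text
clock: 20.65
eef_pos: [610.1, 199.7, 285.6]
tool_rot: [-3.141, -0.003, 0.123]
force: [-4.6, -2.2, 15.7]
width: 23.7
```

Emit:
apply_moves --increments '[{"tx":0,"ty":0,"tz":-0.0003,"rx":0,"ry":0,"rz":0,"claw":0.015},{"tx":0,"ty":0,"tz":-0.0003,"rx":0,"ry":0,"rz":0,"claw":0.015}]'

```text
clock: 20.85
eef_pos: [610.1, 199.7, 285.5]
tool_rot: [-3.141, -0.003, 0.123]
force: [-4.1, -1.6, 15.7]
width: 23.8
```

```bash
python3 - <<'E'
from h import *
F=[]
for _ in range(5):
    s=read_state();F.append(s['force']);get_image('top')
print(s['eef_pos'],np.array(F).round(1),np.mean(F,0),s['torque'])
E
```

```text
[610.15411425 199.7277712  285.54623987] [[-4.1 -1.6 15.7]
 [-4.4 -2.2 16.1]
 [-3.5 -2.  16.9]
 [-4.9 -2.8 15.7]
 [-5.2 -2.4 16.4]] [-4.41867697 -2.19102626 16.1329944 ] [-0.6295456   1.20243827  0.01630186]
```

The contact is steady at 20.6 N. I'll press slightly more, lift off, then give a second blow to check that nothing more gives.

Emit:
apply_moves --increments '[{"tx":0,"ty":0,"tz":-0.0003,"rx":0,"ry":0,"rz":0,"claw":0.015},{"tx":0,"ty":0,"tz":-0.0003,"rx":0,"ry":0,"rz":0,"claw":0.015}]'

```text
clock: 21.3
eef_pos: [610.2, 199.7, 285.4]
tool_rot: [-3.141, -0.004, 0.123]
force: [-5.0, -1.3, 17.1]
width: 23.4
```

```bash
python3 - <<'E'
from h import *
F=[]
for _ in range(4):
    s=read_state();F.append(s['force']);get_image('top')
print(s['eef_pos'],np.mean(F,0),np.max(F,0))
E
```

```text
[610.15013174 199.71873642 285.41028269] [-4.44928566 -1.82300634 17.06269785] [-3.86660704 -0.40260062 17.23664173]
```

Emit:
apply_moves --increments '[{"tx":0,"ty":0,"tz":0.003,"rx":0,"ry":0,"rz":0,"claw":0.015},{"tx":0,"ty":0,"tz":0.007,"rx":0,"ry":0,"rz":0,"claw":0.015},{"tx":0,"ty":0,"tz":0.007,"rx":0,"ry":0,"rz":0,"claw":0.015},{"tx":0,"ty":0,"tz":0.007,"rx":0,"ry":0,"rz":0,"claw":0.015}]'

```text
clock: 21.9
eef_pos: [609.1, 199.9, 288.0]
tool_rot: [3.141, 0.001, 0.123]
force: [-0.8, -0.2, -4.4]
width: 23.6
```

Emit:
apply_moves --increments '[{"tx":0,"ty":0,"tz":-0.0015,"rx":0,"ry":0,"rz":0,"claw":0.015},{"tx":0,"ty":0,"tz":-0.0025,"rx":0,"ry":0,"rz":0,"claw":0.015},{"tx":0,"ty":0,"tz":-0.003,"rx":0,"ry":0,"rz":0,"claw":0.015},{"tx":0,"ty":0,"tz":-0.0038,"rx":0,"ry":0,"rz":0,"claw":0.015},{"tx":0,"ty":0,"tz":-0.0046,"rx":0,"ry":0,"rz":0,"claw":0.015},{"tx":0,"ty":0,"tz":-0.0054,"rx":0,"ry":0,"rz":0,"claw":0.015},{"tx":0,"ty":0,"tz":-0.006,"rx":0,"ry":0,"rz":0,"claw":0.015},{"tx":0,"ty":0,"tz":-0.0066,"rx":0,"ry":0,"rz":0,"claw":0.015},{"tx":0,"ty":0,"tz":-0.0066,"rx":0,"ry":0,"rz":0,"claw":0.015}]'

```text
clock: 22.8
eef_pos: [609.8, 199.8, 285.5]
tool_rot: [-3.141, -0.003, 0.123]
force: [-4.8, -2.4, 12.1]
width: 23.6
```

Emit:
apply_moves --increments '[{"tx":0,"ty":0,"tz":-0.0004,"rx":0,"ry":0,"rz":0,"claw":0.015},{"tx":0,"ty":0,"tz":-0.0004,"rx":0,"ry":0,"rz":0,"claw":0.015},{"tx":0,"ty":0,"tz":-0.0004,"rx":0,"ry":0,"rz":0,"claw":0.015}]'

```text
clock: 23.1
eef_pos: [609.8, 199.8, 285.4]
tool_rot: [-3.141, -0.003, 0.123]
force: [-4.4, -1.0, 12.7]
width: 23.9
```

Emit:
apply_moves --increments '[{"tx":0,"ty":0,"tz":-0.0004,"rx":0,"ry":0,"rz":0,"claw":0.015},{"tx":0,"ty":0,"tz":-0.0006,"rx":0,"ry":0,"rz":0,"claw":0.015},{"tx":0,"ty":0,"tz":-0.0006,"rx":0,"ry":0,"rz":0,"claw":0.015}]'

```text
clock: 23.4
eef_pos: [609.9, 199.8, 285.4]
tool_rot: [-3.141, -0.004, 0.123]
force: [-5.3, -1.9, 15.6]
width: 23.6
```

Emit:
apply_moves --increments '[{"tx":0,"ty":0,"tz":-0.0003,"rx":0,"ry":0,"rz":0,"claw":0.015},{"tx":0,"ty":0,"tz":-0.0003,"rx":0,"ry":0,"rz":0,"claw":0.015},{"tx":0,"ty":0,"tz":-0.0003,"rx":0,"ry":0,"rz":0,"claw":0.015}]'

```text
clock: 23.7
eef_pos: [610.0, 199.7, 285.3]
tool_rot: [-3.141, -0.004, 0.123]
force: [-6.0, -1.8, 17.1]
width: 23.7
```

```bash
python3 - <<'E'
from h import *
F=[]
for _ in range(4):
    s=read_state();F.append(s['force']);get_image('top')
print(s['eef_pos'],np.mean(F,0),np.max(F,0))
E
```

```text
[609.98084437 199.7668277  285.34583507] [-5.53567266 -1.83459307 16.94986356] [-5.10315531 -1.53552511 17.21341652]
```

Emit:
apply_moves --increments '[{"tx":0,"ty":0,"tz":-0.0003,"rx":0,"ry":0,"rz":0,"claw":0.015},{"tx":0,"ty":0,"tz":-0.0003,"rx":0,"ry":0,"rz":0,"claw":0.015}]'

```text
clock: 24.1
eef_pos: [610.0, 199.7, 285.2]
tool_rot: [-3.141, -0.004, 0.123]
force: [-6.0, -2.1, 17.9]
width: 23.4
```

```bash
python3 - <<'E'
from h import *
F=[]
for _ in range(4):
    s=read_state();F.append(s['force']);get_image('top')
print(s['eef_pos'],np.mean(F,0),np.max(F,0))
E
```

```text
[609.98889724 199.74130745 285.20282246] [-5.87249669 -1.71765665 17.90566532] [-4.87876595 -1.19838905 18.2623451 ]
```

Emit:
apply_moves --increments '[{"tx":0,"ty":0,"tz":0.003,"rx":0,"ry":0,"rz":0,"claw":0.015},{"tx":0,"ty":0,"tz":0.008,"rx":0,"ry":0,"rz":0,"claw":0.015},{"tx":0,"ty":0,"tz":0.025,"rx":0,"ry":0,"rz":0,"claw":0.015},{"tx":0,"ty":0,"tz":0.04,"rx":0,"ry":0,"rz":0,"claw":0.015},{"tx":0,"ty":0,"tz":0.04,"rx":0,"ry":0,"rz":0,"claw":0.015},{"tx":0,"ty":0,"tz":0.04,"rx":0,"ry":0,"rz":0,"claw":0.015}]'

```text
clock: 24.9
eef_pos: [609.3, 199.7, 320.0]
tool_rot: [3.141, 0.001, 0.123]
force: [0.5, -0.7, -5.2]
width: 23.8
```

Pressed to 22.3 N with only about 0.1-0.2 mm of movement, and no lasting give. Now I'll take the bar back to its hole.

Emit:
apply_moves --increments '[{"tx":0.0,"ty":-0.03,"tz":0,"rx":0,"ry":0,"rz":0,"claw":0.015},{"tx":0.001,"ty":-0.07,"tz":0,"rx":0,"ry":0,"rz":0,"claw":0.015},{"tx":0.001,"ty":-0.11,"tz":0,"rx":0,"ry":0,"rz":0,"claw":0.015},{"tx":0.002,"ty":-0.15,"tz":0,"rx":0,"ry":0,"rz":0,"claw":0.015},{"tx":0.002,"ty":-0.19,"tz":-0.01,"rx":0,"ry":0,"rz":0,"claw":0.015},{"tx":0.003,"ty":-0.23,"tz":-0.03,"rx":0,"ry":0,"rz":0,"claw":0.015},{"tx":0.003,"ty":-0.27,"tz":-0.05,"rx":0,"ry":0,"rz":0,"claw":0.015},{"tx":0.003,"ty":-0.31,"tz":-0.08,"rx":0,"ry":0,"rz":0,"claw":0.015},{"tx":0.003,"ty":-0.35,"tz":-0.11,"rx":0,"ry":0,"rz":0,"claw":0.015},{"tx":0.003,"ty":-0.3955,"tz":-0.14,"rx":0,"ry":0,"rz":0,"claw":0.015},{"tx":0.003,"ty":-0.3955,"tz":-0.15,"rx":0,"ry":0,"rz":0,"claw":0.015},{"tx":0.003,"ty":-0.3955,"tz":-0.15,"rx":0,"ry":0,"rz":0,"claw":0.015}]'

```text
clock: 26.1
eef_pos: [609.3, -197.7, 166.9]
tool_rot: [-3.14, 0.007, 0.119]
force: [0.2, 1.6, -4.1]
width: 23.7
```

```bash
python3 - <<'E'
from h import *
import pickle
F=[]
for _ in range(6):
    s=read_state();F.append(s['eef_pos']);c=calibration('wrist');im=get_image('wrist')
print(np.array(F).round(1),s['tool_rot'],s['force'])
save(im,'pics/w7.png');pickle.dump(c,open('w7.pkl','wb'))
E
```

```text
[[ 609.3 -197.7  166.9]
 [ 611.  -195.4  168.7]
 [ 612.4 -194.3  170.1]
 [ 613.2 -193.8  171. ]
 [ 613.5 -193.7  171.6]
 [ 613.6 -193.9  171.8]] [-3.14139162e+00 -2.12118755e-03  1.25646820e-01] [-0.10283627  0.37450436 -4.27757465]
```

Emit:
apply_moves --increments '[{"tx":0,"ty":0,"tz":0,"rx":0,"ry":0,"rz":0,"claw":0.015},{"tx":0,"ty":0,"tz":0,"rx":0,"ry":0,"rz":0,"claw":0.015},{"tx":0,"ty":0,"tz":0,"rx":0,"ry":0,"rz":0,"claw":0.015},{"tx":0,"ty":0,"tz":0,"rx":0,"ry":0,"rz":0,"claw":0.015},{"tx":0,"ty":0,"tz":0,"rx":0,"ry":0,"rz":0,"claw":0.015},{"tx":0,"ty":0,"tz":0,"rx":0,"ry":0,"rz":0,"claw":0.015}]'

```text
clock: 27.0
eef_pos: [612.4, -195.8, 170.8]
tool_rot: [-3.142, 0.0, 0.123]
force: [0.3, -0.3, -3.1]
width: 23.3
```

```bash
python3 - <<'E'
from h import *
import pickle
s=read_state();c=calibration('wrist');im=get_image('wrist');print(s['eef_pos'],s['tool_rot'])
save(im,'pics/w8.png')
hsv=cv2.cvtColor(im,cv2.COLOR_RGB2HSV)
# where the hole would be, and old key
pr=proj(c,[[612,-195.5,50],[612+15.4,-193.6,50],[547.5,-203.5,80],[547.5,-203.5,50]]);print(pr)
b=((hsv[:,:,0]>15)&(hsv[:,:,0]<30)&(hsv[:,:,1]>140)&(hsv[:,:,2]>100)).astype(np.uint8)
cs,_=cv2.findContours(b,cv2.RETR_EXTERNAL,cv2.CHAIN_APPROX_NONE)
for k in cs:
    if cv2.contourArea(k)>100: print('brass',cv2.boundingRect(k),cv2.contourArea(k))
u,v=pr[0].astype(int)
print(hsv[max(v-30,0):v+10:2,u-26:u+30:3,2])
print((np.degrees(0),proj(c,[s['eef_pos']+[0,0,-67],s['eef_pos']+[12.4,1.5,-67],s['eef_pos']+[-1.5,12.4,-67],s['eef_pos']+[1.5,-12.4,-67]])))
E
```

```text
[ 612.37268878 -195.77717456  170.77194068] [-3.14154981e+00  6.94036647e-05  1.22952947e-01]
[[254.97674619 192.50310274]
 [254.96189768 177.43695347]
 [255.05741275 265.19059642]
 [255.07348588 250.90302624]]
brass (228, 264, 55, 48) 1913.5
brass (236, 198, 13, 35) 117.0
[[224 222 227 224 223 218 228 226 211 223 219 202 207 216 212 220 215 218
  220]
 [225 223 224 226 223 217 227 225 210 224 220 201 209 215 211 220 217 216
  220]
 [225 223 224 226 225 217 228 225 207 222 220 200 210 213 214 222 216 218
  219]
 [224 223 225 228 225 214 227 225 207 223 221 203 208 218 213 221 214 217
  221]
 [224 224 224 228 224 216 227 226 209 221 220 201 210 215 208 219 216 218
  220]
 [226 224 226 228 223 217 226 226 209 222 220 202 208 216 209 219 218 216
  221]
 [226 225 223 228 224 214 226 226 212 222 220 202 210 215 206 220 216 214
  220]
 [224 223 226 227 224 217 226 227 198 207 213 203 208 216 213 219 218 215
  218]
 [223 226 227 227 225 218 226 172 142 142 151 166 206 216 208 221 218 217
  222]
 [224 226 225 227 227 213 151 131 135 132 135 223 203 213 210 220 217 219
  183]
 [223 227 225 22
[... 262 characters left out ...]
43 130 138 169 226 218 163 225 129 140
  132]
 [225 227 225 231 118 100 132 134 139 132 136 130 230 187 156 226 132 141
  131]
 [225 228 225 233  99  62 136 138 139 133 139 132 177 108 150 227 130 140
  131]
 [223 228 227 234 110  63  97 138 143 134 138 134 110 102 153 213 135 141
  131]
 [224 230 226 232 117  63  64 108 112  92 116 107  99 102 170 225 174 142
  131]
 [224 230 228 232 151  60  85  96  85  80  77  75  98 104 198 223 137 141
  129]
 [224 230 226 232 207  95 105 100  88  77  77  78  80 117 205 222 227 141
  132]]
(np.float64(0.0), array([[255.3111175 , 208.75275029],
       [255.33821326, 194.01609672],
       [240.05562921, 208.72775409],
       [270.56593255, 208.77596624]]))
```

The hole's far rim is at row 178, as projected, and it is centred on column 255. The bar foot is aligned with it, so I'll lower the bar.

Emit:
apply_moves --increments '[{"tx":0,"ty":0,"tz":-0.015,"rx":0,"ry":0,"rz":0,"claw":0.015},{"tx":0,"ty":0,"tz":-0.03,"rx":0,"ry":0,"rz":0,"claw":0.015},{"tx":0,"ty":0,"tz":-0.042,"rx":0,"ry":0,"rz":0,"claw":0.015},{"tx":0,"ty":0,"tz":-0.05,"rx":0,"ry":0,"rz":0,"claw":0.015},{"tx":0,"ty":0,"tz":-0.056,"rx":0,"ry":0,"rz":0,"claw":0.015},{"tx":0,"ty":0,"tz":-0.06,"rx":0,"ry":0,"rz":0,"claw":0.015},{"tx":0,"ty":0,"tz":-0.06,"rx":0,"ry":0,"rz":0,"claw":0.015},{"tx":0,"ty":0,"tz":-0.06,"rx":0,"ry":0,"rz":0,"claw":0.015}]'

```text
clock: 27.85
eef_pos: [612.7, -195.9, 111.1]
tool_rot: [3.141, -0.001, 0.123]
force: [1.3, -1.2, -3.8]
width: 23.6
```

Emit:
apply_moves --increments '[{"tx":0,"ty":0,"tz":-0.006,"rx":0,"ry":0,"rz":0,"claw":0.015},{"tx":0,"ty":0,"tz":-0.012,"rx":0,"ry":0,"rz":0,"claw":0.015},{"tx":0,"ty":0,"tz":-0.018,"rx":0,"ry":0,"rz":0,"claw":0.015},{"tx":0,"ty":0,"tz":-0.024,"rx":0,"ry":0,"rz":0,"claw":0.015},{"tx":0,"ty":0,"tz":-0.027,"rx":0,"ry":0,"rz":0,"claw":0.015},{"tx":0,"ty":0,"tz":-0.029,"rx":0,"ry":0,"rz":0,"claw":0.015},{"tx":0,"ty":0,"tz":-0.029,"rx":0,"ry":0,"rz":0,"claw":0.015}]'

```text
clock: 28.55
eef_pos: [612.3, -195.8, 81.4]
tool_rot: [-3.141, 0.0, 0.123]
force: [0.0, -0.3, -4.7]
width: 23.9
```

Emit:
apply_moves --increments '[{"tx":0,"ty":0,"tz":-0.001,"rx":0,"ry":0,"rz":0,"claw":0.015},{"tx":0,"ty":0,"tz":-0.002,"rx":0,"ry":0,"rz":0,"claw":0.015},{"tx":0,"ty":0,"tz":-0.002,"rx":0,"ry":0,"rz":0,"claw":0.015},{"tx":0,"ty":0,"tz":-0.002,"rx":0,"ry":0,"rz":0,"claw":0.015}]'

```text
clock: 28.95
eef_pos: [612.7, -195.9, 80.3]
tool_rot: [3.141, -0.001, 0.123]
force: [-0.2, 0.2, -2.1]
width: 23.9
```

It touches the bottom of the hole. Releasing and retreating.

Emit:
apply_moves --increments '[{"tx":0,"ty":0,"tz":0,"rx":0,"ry":0,"rz":0,"claw":0.04},{"tx":0,"ty":0,"tz":0,"rx":0,"ry":0,"rz":0,"claw":0.06},{"tx":0,"ty":0,"tz":0,"rx":0,"ry":0,"rz":0,"claw":0.06},{"tx":0,"ty":0,"tz":0,"rx":0,"ry":0,"rz":0,"claw":0.06},{"tx":0,"ty":0,"tz":0.03,"rx":0,"ry":0,"rz":0,"claw":0.06},{"tx":0,"ty":0,"tz":0.06,"rx":0,"ry":0,"rz":0,"claw":0.06},{"tx":0,"ty":0,"tz":0.1,"rx":0,"ry":0,"rz":0,"claw":0.06},{"tx":-0.03,"ty":0,"tz":0.14,"rx":0,"ry":0,"rz":0,"claw":0.06},{"tx":-0.07,"ty":0,"tz":0.141,"rx":0,"ry":0,"rz":0,"claw":0.06},{"tx":-0.11,"ty":0,"tz":0.141,"rx":0,"ry":0,"rz":0,"claw":0.06},{"tx":-0.133,"ty":-0.008,"tz":0.141,"rx":0,"ry":0,"rz":0,"claw":0.06},{"tx":-0.133,"ty":-0.008,"tz":0.141,"rx":0,"ry":0,"rz":0,"claw":0.06}]'

```text
clock: 30.15
eef_pos: [475.6, -205.2, 221.4]
tool_rot: [3.141, 0.002, 0.119]
force: [0.9, -0.2, -0.0]
width: 59.9
```

```bash
python3 - <<'E'
from h import *
for _ in range(6): get_image('top')
s=read_state();c=calibration('wrist');im=get_image('wrist');print(s['clock'],s['eef_pos'],s['force'])
save(im,'pics/w9.png')
hsv=cv2.cvtColor(im,cv2.COLOR_RGB2HSV)
b=((hsv[:,:,0]>15)&(hsv[:,:,0]<30)&(hsv[:,:,1]>120)&(hsv[:,:,2]>150)).astype(np.uint8);b[:, :235]=0;b[:,295:]=0;b[100:]=0
cs,_=cv2.findContours(b,cv2.RETR_EXTERNAL,cv2.CHAIN_APPROX_NONE);k=max(cs,key=cv2.contourArea);e=cv2.fitEllipse(k)
print('bar top',e,onz(c,e[0],122),cv2.boundingRect(k))
# black old key
d=(hsv[:,:,2]<40).astype(np.uint8);d[:,:240]=0;d[:,290:]=0;d[170:]=0;d[:90]=0
m=cv2.moments(d);print('old key',onz(c,[m['m10']/m['m00'],m['m01']/m['m00']],80))
E
```

```text
30.45 [ 480.59390552 -203.33373496  220.65378954] [ 0.28452742  0.556143   -0.55788302]
bar top ((265.20904541015625, 42.064186096191406), (28.161235809326172, 30.48255157470703), 0.4234466254711151) [[ 611.83978323 -195.0719595   122.        ]] (251, 27, 29, 31)
old key [[ 546.87864792 -204.26906385   80.        ]]
```

The bar is back and upright; its top is at (611.8, -195.1), within 1 mm of where it was. Last I'll check the key from the earlier viewpoint.

Emit:
apply_moves --increments '[{"tx":0.006,"ty":0.04,"tz":0.04,"rx":0,"ry":0,"rz":0.5,"claw":0.06},{"tx":0.012,"ty":0.08,"tz":0.074,"rx":0,"ry":0,"rz":1.0,"claw":0.06},{"tx":0.018,"ty":0.12,"tz":0.074,"rx":0,"ry":0,"rz":1.5,"claw":0.06},{"tx":0.025,"ty":0.16,"tz":0.074,"rx":0,"ry":0,"rz":2.0,"claw":0.06},{"tx":0.032,"ty":0.2,"tz":0.074,"rx":0,"ry":0,"rz":2.5,"claw":0.06},{"tx":0.039,"ty":0.24,"tz":0.074,"rx":0,"ry":0,"rz":3.0,"claw":0.06},{"tx":0.046,"ty":0.28,"tz":0.074,"rx":0,"ry":0,"rz":3.4,"claw":0.06},{"tx":0.052,"ty":0.32,"tz":0.074,"rx":0,"ry":0,"rz":3.4,"claw":0.06},{"tx":0.059,"ty":0.35,"tz":0.074,"rx":0,"ry":0,"rz":3.4,"claw":0.06},{"tx":0.066,"ty":0.375,"tz":0.074,"rx":0,"ry":0,"rz":3.4,"claw":0.06},{"tx":0.066,"ty":0.375,"tz":0.074,"rx":0,"ry":0,"rz":3.4,"claw":0.06},{"tx":0.066,"ty":0.375,"tz":0.074,"rx":0,"ry":0,"rz":3.4,"claw":0.06}]'

```text
clock: 31.7
eef_pos: [545.3, 171.8, 294.2]
tool_rot: [3.141, 0.001, 0.421]
force: [0.2, -0.5, 0.4]
width: 60.0
```

```bash
python3 - <<'E'
from h import *
import pickle
for _ in range(12): get_image('top')
s=read_state();c=calibration('wrist');im=get_image('wrist');print(s['clock'],s['eef_pos']);save(im,'pics/w10.png')
h=.418;X=np.array([np.cos(h),np.sin(h)])
def meas(im,c,z):
    g=cv2.cvtColor(im,cv2.COLOR_RGB2HSV);pc=proj(c,[609.2,199.4,z])[0];x,y=pc.round().astype(int)
    m=((g[:,:,2]>212)&(g[:,:,1]<40)).astype(np.uint8);n=np.zeros_like(m);n[y-22:y+24,x-14:x+15]=1
    m&=n;m[y+15:]=0
    cs,_=cv2.findContours(m,cv2.RETR_EXTERNAL,cv2.CHAIN_APPROX_NONE);k=max(cs,key=cv2.contourArea);r=cv2.minAreaRect(k)
    P=onz(c,cv2.boxPoints(r),z)[:,:2];print(pc,r,'centre',P.mean(0),'edges mm',np.linalg.norm(P[0]-P[1]),np.linalg.norm(P[1]-P[2]))
meas(cv2.imread('pics/w4.png')[:,:,::-1].copy(),pickle.load(open('w4.pkl','rb')),221)
meas(im,c,218)
E
```

```text
32.3 [545.4440669  171.07911286 294.8954777 ]
[255.5584882  119.46516374] ((255.0, 119.0), (28.0, 12.0), 90.0) centre [609.22404767 199.88400444] edges mm 9.172009420300133 20.914459449828296
[254.8905216  120.36493238] ((254.5, 120.5), (27.0, 11.0), 90.0) centre [608.86958715 199.5894004 ] edges mm 8.547859526280458 20.521290205799126
```

```bash
python3 -c "
from cell import *
print(finish_job(), read_state()['clock'])"
```

```text
the job is handed in; nothing more can be done
the job is handed in; nothing more can be done
```

The key is wedged in the keyway, the bar is back in its hole, and the job was handed in at about 32 s of the 72 s.

- **Key placed:** I gripped the bright key across its width and lowered it into the keyway, flat face to the axle. It first bore with its tip about 48 mm down, where I let it go; a picture then showed it standing upright and square.
- **Driving it:** I used two slow, firm presses with the bar rather than sharp taps. The first reached about 21.5 N and took the key down about 3 mm. After lifting off, the second went up to about 22.3 N. It moved only 0.1–0.2 mm, which I read as arm and contact give. All readings stayed below 25 N.
- **Last checks:**
  - **Bar:** it stands upright in its hole, its top within about 1 mm of where it started.
  - **Old key:** it is still in its pocket, at the expected place.
  - **Bright key:** its head is within 0.5 mm of where it was before pressing.
- **Not measured or off:**
  - I could not measure the sideways wedging force (over 26 N) directly. I inferred it from the pressing force and the lack of further give.
  - A sideways force of up to about 6 N appeared on the bar while pressing.
  - The last checks came from pixel measurements, because I had used all 12 picture views.

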